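# Park the shrinkage gauge's arm and load a test tile

## Task

Get the tile shrinkage gauge ready for a measurement. First swing its counterweighted arm (it has a wooden cross handle) up and over past its balance point, ease it down gently onto its adjustable stop (feel for it, neither let the arm drop onto it nor force it) and let go, so that the arm stays open by itself. Then stand the L-shaped test tile upright in the gauge's nest, its foot between the two rails and gently pushed fully home against the fence, let go of it, and leave the cup, tape roll and pot where they are.

Things in the scene. Friction and masses are not known exactly. Their poses are not given: they have to be found in the camera images.
- gauge: Gauge base, fixed: pale wooden plate 120 x 280 x 12 mm, x -60..60, y -110..170. Origin on the table; x towards the fence (away from the robot at yaw 0), y towards the pivot end, z up. All of the gauge turns with it. Hinge cheeks 117 mm high at y 70 (x -25..25); behind the arm (x 28..47) a slotted metal quadrant with the stop rises to z 227 over y 60..170.
- lift_pivot (a point): Centre of the arm's hinge, at (0, 70, 105) mm in the gauge's frame; the hinge axis is the gauge's x axis. The hinge turns freely (no spring, little friction). The arm is a steel blade 10 mm thick, 18 mm deep, with its handle 200 mm from the pivot and a counterweight behind it, whose mass and place differ from time to time.
- gauge_arm (a joint): Arm angle, rad: 0 down (level, pointing along the gauge's -y), pi/2 straight up, beyond that leaning to the gauge's +y. Balance point somewhere in 0.85..1.4: below it the arm falls shut, above it open. Handle load up to about 3 N, reversed past balance. A firm black rubber-faced stop clip halts it somewhere in 1.74..2.17; its setting differs and is not reported.
- lift_handle (a point): Grasp point on the cross handle: round wooden bar, 14 mm thick, 92 mm long, along the gauge's -x from the blade's end. The point is on its centre line, 55 mm from the blade, 200 mm from the hinge axis, 105 mm above the table when down. Pinched from above, fingers closing along the gauge's y, it turns between the fingers as they follow the arc. Frame turns with the arm.
- stop_bracket: The slotted metal quadrant with its posts and the black stop clip (the contact force on them is watched). Origin at the hinge centre. The clip touches the blade 110 mm from the hinge, so a push at the handle is nearly doubled there.
- nest_home (a point): On the base plate's top face (12 mm above the table), at (0, -50) mm in the gauge's frame, axes as the gauge's: the tile's underside is centred here when home. Fence face 22 mm away in +x, 10 mm high; two rails along x (x -22..22), 8 mm high and wide, inner faces at y -19.5 and +19.5; open to -x. With the arm down its foot hangs above, 80 mm over the table.
- tile_center (a point): Centre of the L-shaped ceramic test tile, 30.5 mm above its underside; 30 g. Foot 34 mm (its x) by 44 mm (its y, -22..22), 6 to 14 mm thick. Upright plate 34 mm wide at y 5..14 (middle 9.5), up to 61 mm. Grasp the plate from above, fingers closing along its y. In the nest its y lies along the gauge's x, either way round; 2.5 mm play to each rail.
- cup: Bystander: unglazed clay cup, 65 mm wide, 59 mm high; origin at the centre of its underside.
- tape: Bystander: roll of masking tape lying flat, 104 mm wide, 25 mm high; origin at the centre of its underside.
- pot: Bystander: small pot with a dark lid, 52 mm wide, 43 mm high; origin at the centre of its underside.
- tile: The same tile as a whole; origin at the centre of its underside, axes as for its centre.

How it is judged (in metres and radians):
On the way, in this order (a step that is already met when the one before it is completed fails the run):
1. the arm rests open by itself against its stop, let go (angle over 1.6 rad, at rest, handle over 50 mm from the grasp point) (value of joint gauge_arm above 1.6 rad and velocity of joint gauge_arm between -0.05 and 0.05 rad/s and distance between the grasp point and lift_handle above 0.05 m), for 0.3 s.
2. the tile stands home in the nest (x of tile_center in the frame of nest_home between -0.003 and 0.002 m and y of tile_center in the frame of nest_home between -0.004 and 0.004 m and z of tile_center in the frame of nest_home between 0.027 and 0.0335 m and angle between tile_center's own z axis and vertical below 0.06 rad and angle between the y axis of tile_center and the x axis of nest_home, either way round below 0.08 rad), for 0.2 s.
At the end, for the whole second after the job is handed in: The arm rests open by itself (over 1.6 rad, still, hand over 50 mm from its handle); the released tile stands still in the nest within 3 mm of touching the fence, 4 mm of mid-nest across, 3 mm of the plate in height, tilted under 0.06 rad and square within 0.08 rad (all of step 1 and all of step 2 and linear speed of tile below 0.01 m/s).
It fails at once if the arm is dropped or thrown (turns faster than 2 rad/s anywhere, or opens faster than 0.9 rad/s, 0.18 m/s at the handle, beyond an angle of 1.5 rad) (velocity of joint gauge_arm above 2 rad/s or velocity of joint gauge_arm below -2 rad/s or (value of joint gauge_arm above 1.5 rad and velocity of joint gauge_arm above 0.9 rad/s)).
It fails at once if the stop is forced or struck (over 60 N on the stop or its quadrant, about 25 N of push at the handle) (contact force between stop_bracket and anything else above 60 N).
It fails at once if the tile is jammed or banged against the gauge (over 25 N) (contact force between tile and gauge above 25 N).
It fails at once if the cup, the tape roll or the pot is disturbed (moved over 20 mm) (distance of any of cup, tape, pot from where it was at the start of the episode above 0.02 m).
It also fails if it takes over 72 s, if anything falls off the work surface, if the arm or the gripper's body presses on something with over 40 N, if the wrist force passes 120 N, or if a joint passes its speed limit or range.

## Robot

A 6-joint arm with a two-finger parallel gripper is mounted at the origin on a cart in front of the work surface, level with it; the furniture and walls round the work are solid. World frame = base frame: x ahead of the robot, y to its left, z up, the work surface at z = 0. Lengths are in m, angles in degrees, forces in N, time in s.
With the tool pointing down it reaches from about 0.275 to 0.75 m from the base axis. Payload 10.2 kg.
Tool frame: the origin (TCP) lies between the finger pads; the fingertips stand 22 mm ahead of it and the grasp point (between the pads) lies 3 mm ahead of it; z points along the fingers, y is the direction in which the jaws open and shut (so a half turn about z gives the same grasp; the last joint's range is limited). The gripper opens to 85 mm and grips with 20 to 120 N. Pads are 22 mm wide; open, the fingers measure 114 mm over their backs; the gripper's body (76 mm by 85 mm) begins 54 mm behind the grasp point. The pads swing forward as they close: fully open they stand 13 mm farther back than shut.
Start: joints at [56.07, 17.928, 85.812, -0, 76.261, -12.8], TCP at [0.189, 0.49, 0.253] pointing down, gripper open.
Joint ranges: [-168.41, 168.41], [-55.51, 124.54], [10.69, 146.95], [-70.63, 250.63], [1, 178], [-165.06, 165.06]. Speed limits (degrees/s): [136.94, 136.94, 172.46, 180, 180, 180].

## Interface

Orientations are given as [roll, pitch, yaw] about the fixed x, y, z axes, in that order (R = Rz(yaw) Ry(pitch) Rx(roll)).
In Python, from station import get_obs, snapshot, calibration, close_job gives the robot as it stands.
- The arm moves only by the tool move_arm, never from a script. Its argument "steps" is a list that holds one entry, the list of rows, each a list of 4 numbers: the shift along the tool's x, y, z in m, then the turn about the tool's z in rad. A call has 1 to 8 rows; each row shifts and turns the commanded pose from where the row before left it, along the tool's axes as they then stand; what a row does not reach is not made up. A row lasts 1/8 s, in which the tool goes at most 62.5 mm and 10.7 degrees, less where a joint would pass 70% of its speed; a pose out of reach is approached as far as the arm can. A call with a gripper value outside its range is refused whole. "grip" is the gripper's target within -1 to 1 (shut at 1, half-way at 0, fully open at -1), set as the call begins (left out, the last holds). The fingers move at their own pace and stop on an object; "force" is the grip in N (left out, the last holds). Time passes only in rows, so rows that do not move let the fingers close. It gives the time, the measured TCP pose, the force and the opening at its end, in the units of the state.
- get_obs(): the state, without advancing time (a new reading comes with each control period).
- snapshot(name): name is "scene" or "top"; returns the picture (480x640x3 uint8, red, green, blue); there is no depth.
- calibration(name): a dict with "intrinsics" (3x3 intrinsics, pixels), "distortion" ([k1, k2, p1, p2, k3] as OpenCV has them; the pictures are not rectified), "extrinsics" (4x4, takes a point from world to camera coordinates). Camera axes: x right, y up, looking along -z (the intrinsics and any distortion apply to the point x, -y, -z); pixel columns grow to the right and rows downward; lengths in m; the calibration is good to about 2 mm. A picture is of the moment at which its call begins. calibration takes no time and is no camera call.
- close_job(): hands the job in, once; it reports no verdict.
The state is a dict: "clock": time; "joint_positions": joint angles; "joint_vel": joint speeds; "effort": joint torques, N m; "eef_pos": TCP position; "orientation": TCP orientation; "ft_force": force on the tool from outside, world axes, zero at the start; "wrist_torque": the same for the moment, N m; "opening": finger opening in m.
Only numpy, scipy, OpenCV 4.12 (cv2) and the standard library are available. Lean on these libraries where they do the work, as an engineer would, in place of code of your own. Each camera call takes 0.05 s, during which the arm holds its last target.

## Working session

There is one attempt and no reset: what is moved stays moved. The work goes in short steps, Python scripts to look and compute and a tool call to move; the robot and the scene stay as the last step left them, time stands still between calls to the robot, and variables do not carry over. Pictures are saved under pics/ and viewed, and the job is handed in when it is done.

Besides the shell and the picture viewer there is one more tool, called after ">>>" by a JSON object that holds its "method" and its "body", one argument or row to a line. move_arm: Moves the arm, as the interface text tells. Its arguments: {"type":"object","properties":{"steps":{"type":"array","items":{"type":"array","items":{"type":"array","items":{"type":"number"}}}},"grip":{"type":"number"},"force":{"type":"number"}},"required":["steps"]}

```bash
mkdir -p pics; ls; python3 - <<'E'
from station import *
import cv2
print(get_obs())
for n in ("scene","top"):
    c=calibration(n);print(n,c)
    cv2.imwrite(f"pics/{n}0.png",snapshot(n)[:,:,::-1])
E
```

```text
pics
{'clock': 0.0, 'joint_positions': array([ 5.60695115e+01,  1.79588679e+01,  8.58564081e+01, -7.92701244e-04,
        7.62588492e+01, -1.28000685e+01]), 'joint_vel': array([ 0.05548384, -0.00774924,  0.06320123, -0.0836255 ,  0.03770091,
        0.11703928]), 'effort': array([-3.76307153e-04, -4.12262678e+01, -2.59739166e+01, -2.16566427e-04,
        4.23388265e-03,  3.19953216e-06]), 'eef_pos': array([0.18913849, 0.4894921 , 0.25272444]), 'orientation': array([-1.79927546e+02, -1.56717539e-02,  1.58869759e+02]), 'ft_force': array([-0.46190505,  0.11411282, -0.46454741]), 'wrist_torque': array([-0.04583845,  0.02995294,  0.02278267]), 'opening': 0.08546027280741346}
scene {'intrinsics': array([[605.53940977,   0.        , 316.64999427],
       [  0.        , 605.53940977, 237.99396009],
       [  0.        ,   0.        ,   1.        ]]), 'distortion': array([0.06154507, 0.        , 0.        , 0.        , 0.        ]), 'extrinsics': array([[ 0.66715845, -0.74486814, -0.00842972, -0.37076991],
       [ 0.38969877,  0.33935377,  0.85613894, -0.30647753],
       [-0.63484996, -0.57446538,  0.51667693, -0.85844576],
       [ 0.        ,  0.        ,  0.        ,  1.        ]])}
top {'intrinsics': array([[500.31241632,   0.        , 327.02642044],
       [  0.        , 500.31241632, 247.45683121],
       [  0.        ,   0.        ,   1.        ]]), 'distortion': array([-0.12708416,  0.        ,  0.        ,  0.        ,  0.        ]), 'extrinsics': array([[-0.00308147, -0.99986519,  0.01612761,  0.01016102],
       [ 0.99567487, -0.00157021,  0.09289288, -0.58746669],
       [-0.09285504,  0.0163441 ,  0.99554548, -1.10539851],
       [ 0.        ,  0.        ,  0.        ,  1.        ]])}
```

View pics/scene0.png

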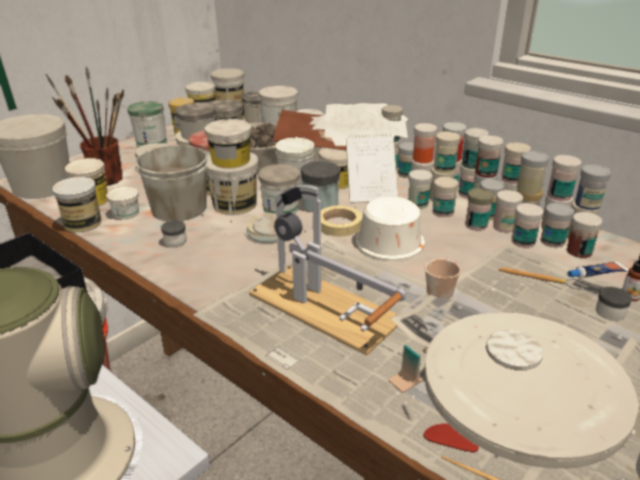

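View pics/top0.png

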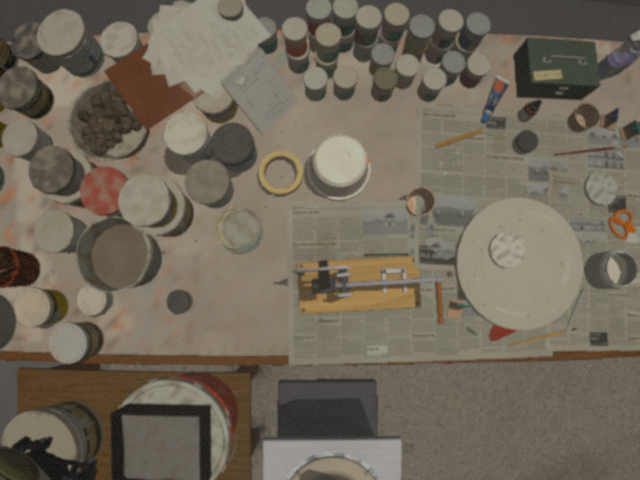

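```bash
cat > h.py <<'E'
from station import *
import cv2, numpy as np
def cam(n):
    c=calibration(n);E=np.array(c["extrinsics"]);F=np.diag([1,-1,-1.]);R=F@E[:3,:3];t=F@E[:3,3]
    return np.array(c["intrinsics"]),np.array(c["distortion"]),R,t
def proj(n,P):
    K,D,R,t=cam(n);return cv2.projectPoints(np.array(P,float).reshape(-1,3),cv2.Rodrigues(R)[0],t,K,D)[0][:,0]
def ray(n,uv):
    K,D,R,t=cam(n);q=cv2.undistortPoints(np.array(uv,float).reshape(-1,1,2),K,D)[:,0]
    d=np.c_[q,np.ones(len(q))]@R;return -R.T@t,d
def atz(n,uv,z):
    o,d=ray(n,uv);return o+d*((z-o[2])/d[:,2])[:,None]
def crop(n,x0,y0,w,h,s,name,img=None):
    im=snapshot(n) if img is None else img
    c=im[y0:y0+h,x0:x0+w,::-1]
    cv2.imwrite(f"pics/{name}.png",cv2.resize(c,None,fx=s,fy=s,interpolation=cv2.INTER_CUBIC))
def tri(uvs,uvt):
    A=np.zeros((3,3));b=np.zeros(3)
    for n,uv in(("scene",uvs),("top",uvt)):
        o,d=ray(n,uv);d=d[0]/np.linalg.norm(d);M=np.eye(3)-np.outer(d,d);A+=M;b+=M@o
    return np.linalg.solve(A,b)
E
python3 - <<'E'
from h import *
im=cv2.imread("pics/top0.png")[:,:,::-1]; crop("top",280,235,200,120,4,"t1",im)
im=cv2.imread("pics/scene0.png")[:,:,::-1]; crop("scene",240,170,200,150,4,"s1",im);crop("scene",340,280,120,120,5,"s2",im)
crop("top",400,170,100,100,6,"t2",cv2.imread("pics/top0.png")[:,:,::-1])
print(proj("top",[[0,0,0],[.3,0,0]]))
E
```

```text
[[331.46025927 503.80231115]
 [331.07053008 373.88823461]]
```

View pics/t1.png

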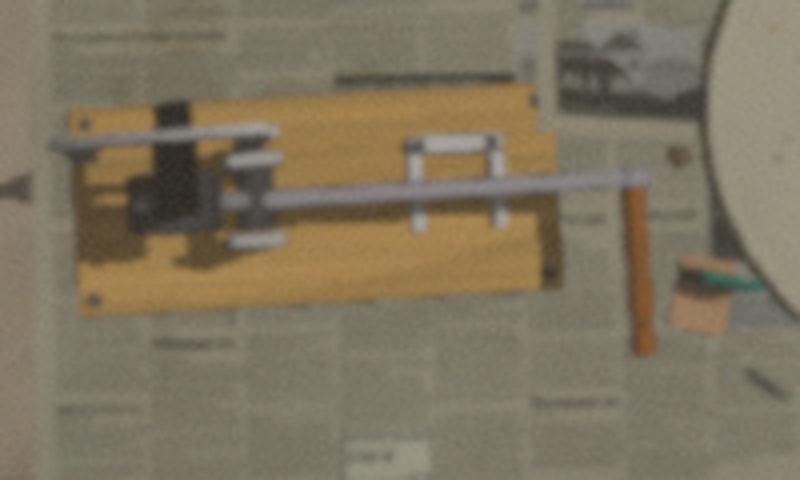

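View pics/s1.png

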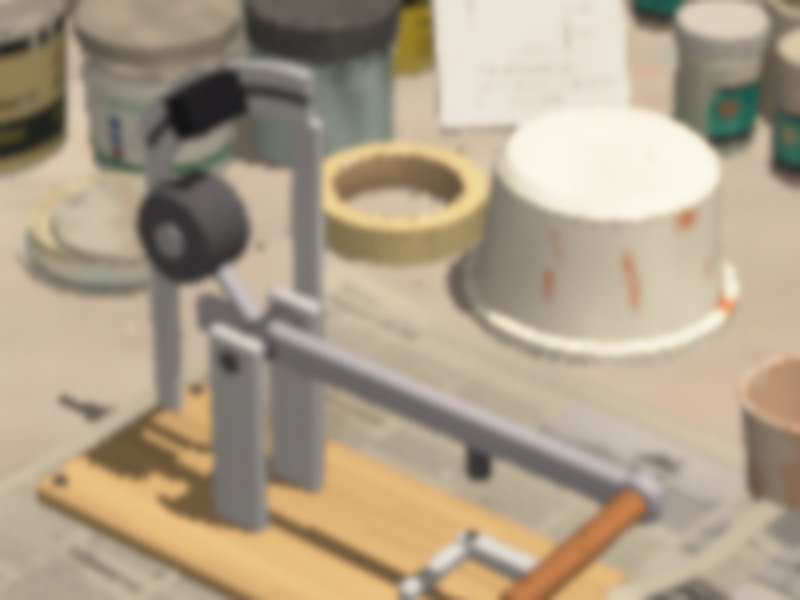

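View pics/s2.png

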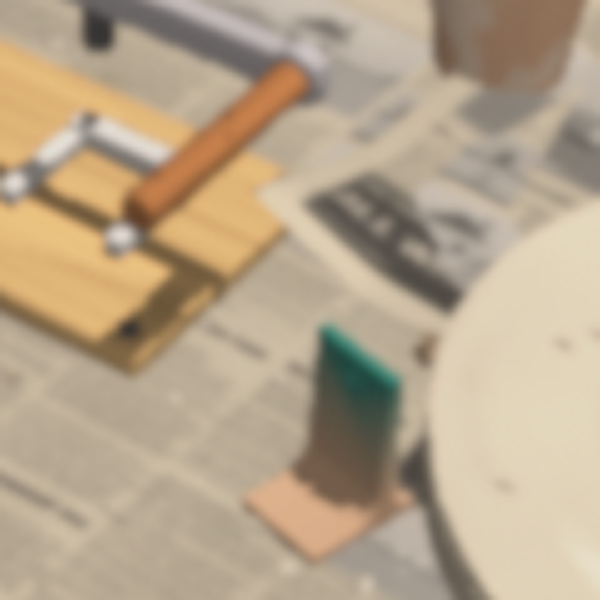

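```bash
cat > fit.py <<'E'
from h import *
from scipy.optimize import least_squares
T=[((70,110),(60,170,12)),((80,316),(-60,170,12)),((533,86),(60,-110,12)),((543,288),(-60,-110,12))]
tp=[((280+(u+.5)/4-.5,235+(v+.5)/4-.5),p) for (u,v),p in T]
# scene s1 crop /4 +(240,170); s2 /5 +(340,280)
S=[((340+133/5,280+358/5),(-60,-110,12)),((340+287/5,280+210/5),(60,-110,12)),((240+38/4,170+490/4),(-60,170,12))]
def G(q,P):
    c,s=np.cos(q[2]),np.sin(q[2]);P=np.array(P,float)/1e3
    return np.c_[c*P[:,0]-s*P[:,1]+q[0],s*P[:,0]+c*P[:,1]+q[1],P[:,2]]
def f(q):
    return np.r_[(proj("top",G(q,[p for _,p in tp]))-[u for u,_ in tp]).ravel(),(proj("scene",G(q,[p for _,p in S]))-[u for u,_ in S]).ravel()]
if __name__=="__main__":
    r=least_squares(f,[.4,0,0]);q=r.x;print(q[:2],np.degrees(q[2]));print(r.fun.reshape(-1,2).round(2))
    print("handle",G(q,[(-60,-130,105)]), "pivot",G(q,[(0,70,105)]),"nest",G(q,[(0,-50,12)]))
    for nm,P in(("blade end",(0,-130,105)),("handle end",(-97,-130,105)),("cheek",(0,70,117)),("fence",(22,-50,22)),("rail end",(-22,-73.5,20)),("rail end2",(-22,-26.5,20))):
        a=proj("top",G(q,[P]))[0];b=proj("scene",G(q,[P]))[0]
        print(nm,((a-[280,235])*4).round(),((b-[240,170])*4).round(),((b-[340,280])*5).round())
    # tile
    for uv in [(672,326),(727,334),(682,255)]: print("tile foot",atz("top",[(280+uv[0]/4,235+uv[1]/4)],.006)[0])
    for uv in [(700,275),(762,286)]: print("tile top",atz("top",[(280+uv[0]/4,235+uv[1]/4)],.061)[0])
    for uv in [(245,495),(315,555),(412,498)]: print("sc foot",atz("scene",[(340+uv[0]/5,280+uv[1]/5)],.006)[0])
    for uv in [(325,328),(400,382)]: print("sc top",atz("scene",[(340+uv[0]/5,280+uv[1]/5)],.061)[0])
E
python3 fit.py
```

```text
[ 0.50315665 -0.09110935] 2.431241040399611
[[-1.85 -0.24]
 [-2.19  0.94]
 [ 3.9   0.32]
 [ 4.45  2.01]
 [-2.58 -0.04]
 [ 5.29 -5.4 ]
 [-3.54 -2.58]]
handle [[ 0.44872531 -0.22353755  0.105     ]] pivot [[ 0.50018722 -0.02117236  0.105     ]] nest [[ 0.50527767 -0.14106434  0.012     ]]
blade end [625. 184.] [628. 498.] [284.  73.]
handle end [636. 368.] [490. 615.] [112. 219.]
cheek [249. 201.] [258. 313.] [-178. -159.]
fence [450. 156.] [494. 558.] [118. 147.]
rail end [495. 231.] [479. 631.] [ 99. 238.]
rail end2 [413. 235.] [394. 588.] [ -8. 185.]
tile foot [ 0.42891046 -0.27044347  0.006     ]
tile foot [ 0.42387597 -0.30283439  0.006     ]
tile foot [ 0.46975621 -0.27708316  0.006     ]
tile top [ 0.45926065 -0.2724246   0.061     ]
tile top [ 0.45280195 -0.30734109  0.061     ]
sc foot [ 0.42876779 -0.26920572  0.006     ]
sc foot [ 0.4220809  -0.30082404  0.006     ]
sc foot [ 0.4630309  -0.30968259  0.006     ]
sc top [ 0.45718904 -0.27611851  0.061     ]
sc top [ 0.45192603 -0.30753482  0.061     ]
```

View pics/t2.png

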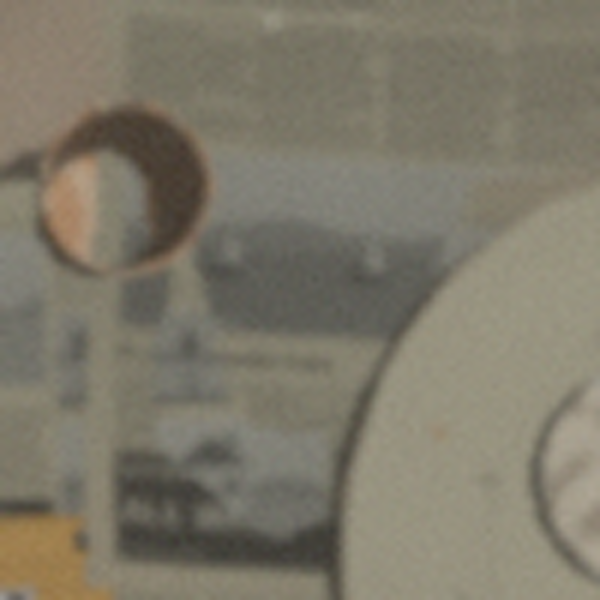

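```bash
python3 - <<'E'
from h import *
im=cv2.imread("pics/scene0.png")[:,:,::-1];crop("scene",330,270,90,90,8,"s3",im)
crop("top",385,245,60,70,8,"t3",cv2.imread("pics/top0.png")[:,:,::-1])
E
```

```text
(no output)
```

View pics/s3.png

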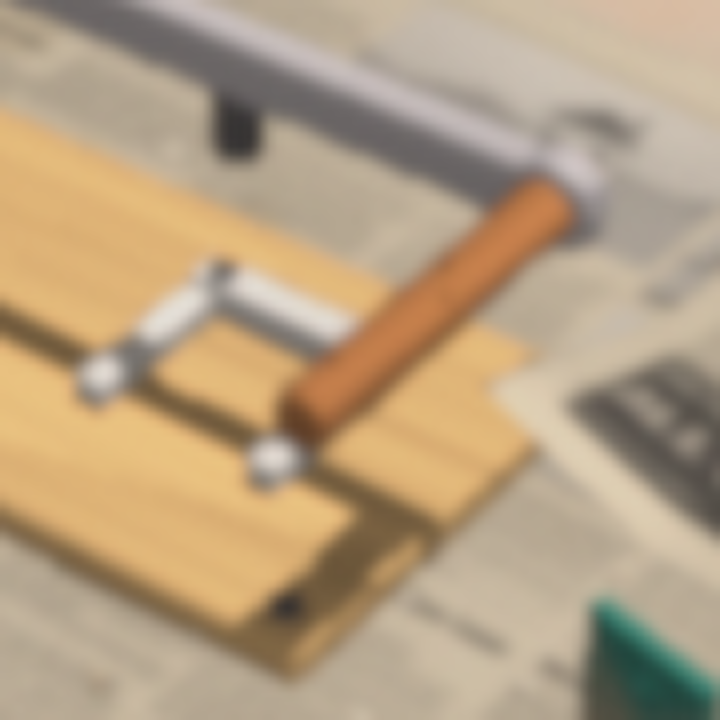

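View pics/t3.png

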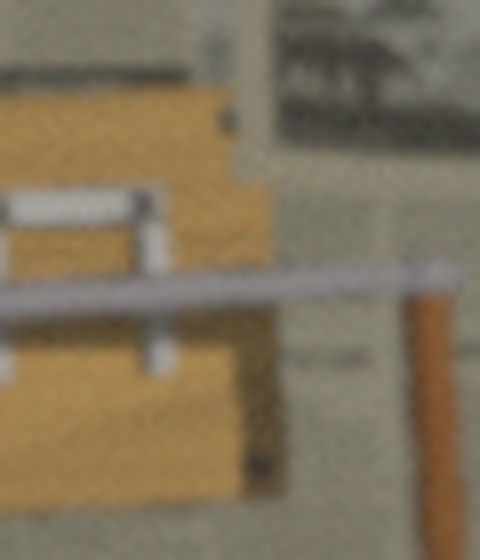

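```bash
python3 - <<'E'
import re
s=open("fit.py").read()
s=re.sub(r"T=\[.*\]\n",'T=[((70,110),(60,170,12)),((80,316),(-60,170,12)),((562,289),(-60,-110,12)),((419,229),(-22,-26.5,20)),((500,227),(-22,-73.5,20))]\n',s,1)
s=re.sub(r"\nS=\[.*\]\n",'\nS=[((330+288/8,270+652/8),(-60,-110,12)),((240+38/4,170+488/4),(-60,170,12)),((330+100/8,270+378/8),(-22,-26.5,16)),((330+272/8,270+462/8),(-22,-73.5,16))]\n',s,1)
open("fit.py","w").write(s)
E
python3 fit.py
```

```text
[ 0.5069583  -0.09437694] 3.0411356089033776
[[-0.66 -1.1 ]
 [-0.43  0.05]
 [ 1.33 -0.44]
 [ 0.35  0.13]
 [ 0.59 -0.59]
 [ 1.66 -0.43]
 [-1.36 -1.75]
 [-1.09  1.27]
 [-1.09  1.27]]
handle [[ 0.45393968 -0.22737704  0.105     ]] pivot [[ 0.5032446  -0.02447552  0.105     ]] nest [[ 0.50961095 -0.14430653  0.012     ]]
blade end [631. 174.] [641. 496.] [302.  70.]
handle end [644. 358.] [507. 613.] [134. 217.]
cheek [256. 196.] [268. 313.] [-166. -159.]
fence [455. 148.] [505. 556.] [132. 145.]
rail end [501. 223.] [492. 629.] [115. 236.]
rail end2 [419. 228.] [406. 587.] [  7. 184.]
tile foot [ 0.42891046 -0.27044347  0.006     ]
tile foot [ 0.42387597 -0.30283439  0.006     ]
tile foot [ 0.46975621 -0.27708316  0.006     ]
tile top [ 0.45926065 -0.2724246   0.061     ]
tile top [ 0.45280195 -0.30734109  0.061     ]
sc foot [ 0.42876779 -0.26920572  0.006     ]
sc foot [ 0.4220809  -0.30082404  0.006     ]
sc foot [ 0.4630309  -0.30968259  0.006     ]
sc top [ 0.45718904 -0.27611851  0.061     ]
sc top [ 0.45192603 -0.30753482  0.061     ]<stdin>:3: DeprecationWarning: 'count' is passed as positional argument
<stdin>:4: DeprecationWarning: 'count' is passed as positional argument
```

>>> {"method": "move_arm", "body": {
  "steps": [
    [[0, 0, -0.023, -0.1407], [0, 0, -0.023, -0.1407], [0, 0, -0.023, -0.1407], [-0.014, -0.045, 0, 0], [-0.014, -0.045, 0, 0], [-0.014, -0.045, 0, 0], [-0.014, -0.045, 0, 0], [-0.014, -0.045, 0, 0]]
  ],
  "grip": -0.3,
  "force": 25
}}

```text
clock: 1.1
eef_pos: [0.2713, 0.2673, 0.3221]
orientation: [-180.0, -0.0, -176.9]
ft_force: [0.8, 0.7, 0.1]
opening: 0.0552
```

>>> {"method": "move_arm", "body": {
  "steps": [
    [[-0.014, -0.045, 0, 0], [-0.014, -0.045, 0, 0], [-0.014, -0.045, 0, 0], [-0.014, -0.045, 0, 0], [-0.014, -0.045, 0, 0], [-0.014, -0.045, 0, 0], [-0.014, -0.045, 0, 0], [-0.014, -0.045, 0, 0]]
  ]
}}

```text
clock: 2.1
eef_pos: [0.4024, -0.0863, 0.3221]
orientation: [180.0, -0.0, -177.0]
ft_force: [1.6, 0.7, 0.6]
opening: 0.0558
```

>>> {"method": "move_arm", "body": {
  "steps": [
    [[-0.011, -0.034, 0, 0], [-0.011, -0.034, 0, 0], [-0.011, -0.034, 0, 0], [-0.0, -0.024, 0.02, 0], [0, 0, 0.05, 0], [0, 0, 0.05, 0], [0, 0, 0, 0], [0, 0, 0, 0]]
  ]
}}

```text
clock: 3.1
eef_pos: [0.4425, -0.2093, 0.2042]
orientation: [-179.9, 0.1, -176.9]
ft_force: [-0.8, 0.2, 0.0]
opening: 0.0555
```

```bash
python3 - <<'E'
from h import *
a=snapshot("scene");crop("scene",240,150,200,200,4,"s4",a)
a=snapshot("top");crop("top",330,220,160,140,5,"t4",a)
print(get_obs()["eef_pos"],get_obs()["ft_force"])
E
```

```text
[ 0.44258499 -0.20935039  0.20439043] [-0.26892749  0.27945172  0.56281456]
```

View pics/s4.png

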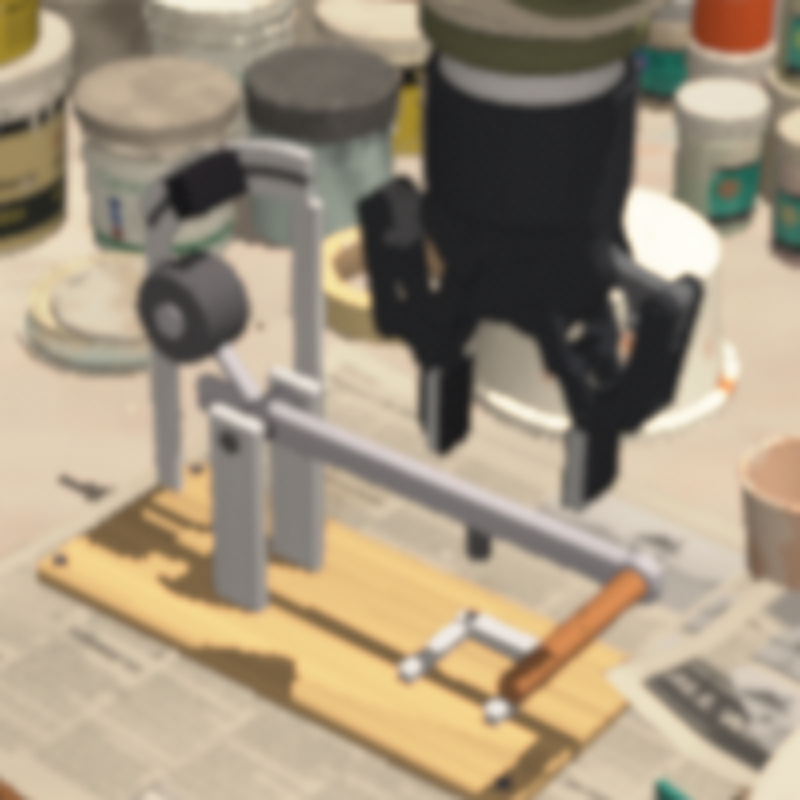

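View pics/t4.png

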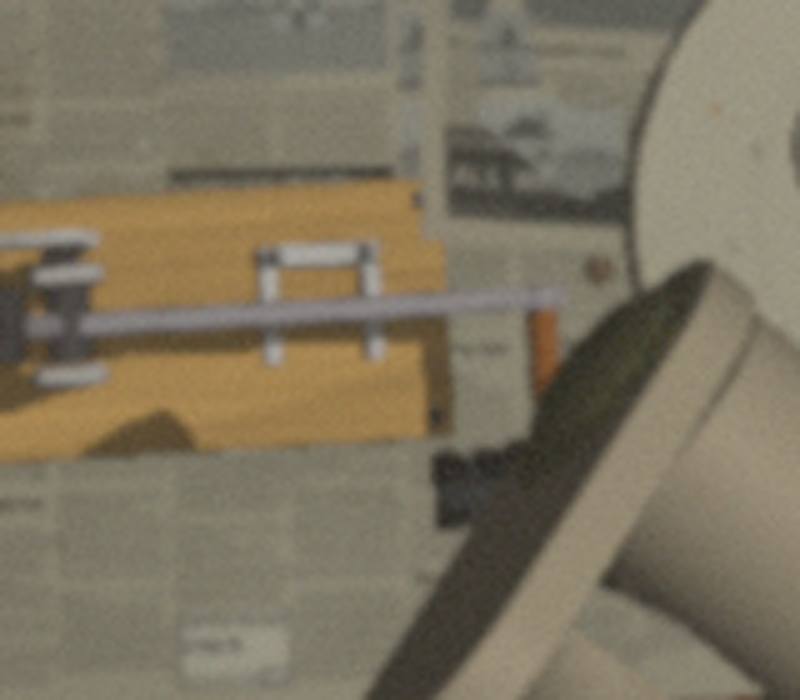

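>>> {"method": "move_arm", "body": {
  "steps": [
    [[-0.0105, -0.0185, 0, 0], [0, 0, 0.03, 0], [0, 0, 0.03, 0], [0, 0, 0.02, 0], [0, 0, 0.016, 0], [0, 0, 0, 0], [0, 0, 0, 0]]
  ]
}}

```text
clock: 4.08
eef_pos: [0.4539, -0.2272, 0.1077]
orientation: [-179.9, 0.1, -176.9]
ft_force: [-0.4, -0.7, -0.2]
opening: 0.0556
```

```bash
python3 - <<'E'
from h import *
a=snapshot("scene");crop("scene",330,220,100,100,7,"s5",a)
print(get_obs()["eef_pos"],get_obs()["ft_force"])
E
```

```text
[ 0.45389129 -0.22716304  0.10759779] [-0.40716176  0.47962481  0.21627752]
```

View pics/s5.png

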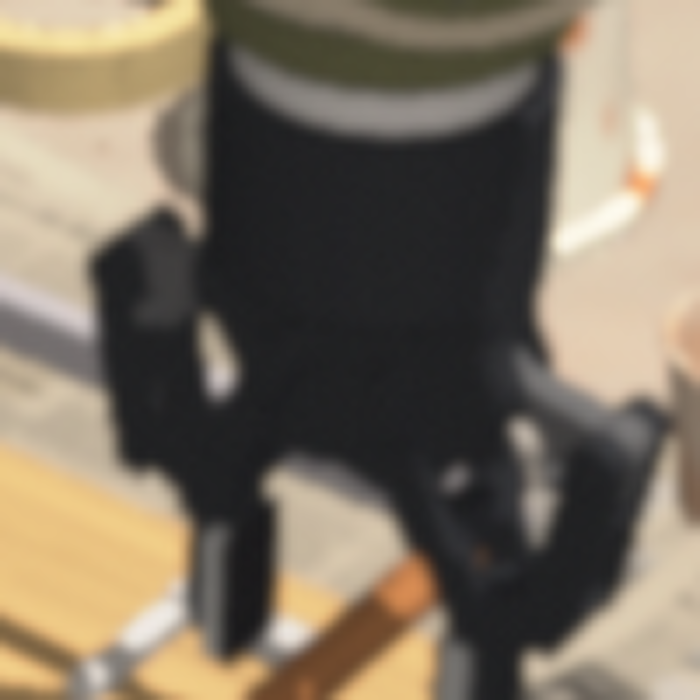

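Handle lies between the fingers. Close.

>>> {"method": "move_arm", "body": {
  "steps": [
    [[0, 0, 0, 0], [0, 0, 0, 0], [0, 0, 0, 0], [0, 0, 0, 0], [0, 0, 0, 0], [0, 0, 0, 0]]
  ],
  "grip": 1,
  "force": 25
}}

```text
clock: 4.88
eef_pos: [0.4534, -0.2262, 0.1066]
orientation: [180.0, 0.0, -176.9]
ft_force: [-1.3, 5.6, 6.4]
opening: 0.0133
```

```bash
python3 - <<'E'
import numpy as np
def rows(a,b,n):
    t=np.linspace(a,b,n+1);y=np.round(-.2*np.cos(t),4);z=np.round(-.2*np.sin(t),4)
    print(round(b,3),[[0,round(p,4),round(q,4),0] for p,q in zip(np.diff(y),np.diff(z))])
for k in range(4): rows(.4*k,.4*k+.4,8)
E
```

```text
0.4 [[0, np.float64(0.0002), np.float64(-0.01), 0], [0, np.float64(0.0008), np.float64(-0.01), 0], [0, np.float64(0.0012), np.float64(-0.0099), 0], [0, np.float64(0.0018), np.float64(-0.0098), 0], [0, np.float64(0.0022), np.float64(-0.0098), 0], [0, np.float64(0.0027), np.float64(-0.0096), 0], [0, np.float64(0.0032), np.float64(-0.0095), 0], [0, np.float64(0.0037), np.float64(-0.0093), 0]]
0.8 [[0, np.float64(0.0041), np.float64(-0.0091), 0], [0, np.float64(0.0046), np.float64(-0.0089), 0], [0, np.float64(0.005), np.float64(-0.0086), 0], [0, np.float64(0.0054), np.float64(-0.0084), 0], [0, np.float64(0.0059), np.float64(-0.0081), 0], [0, np.float64(0.0062), np.float64(-0.0078), 0], [0, np.float64(0.0067), np.float64(-0.0075), 0], [0, np.float64(0.007), np.float64(-0.0072), 0]]
1.2 [[0, np.float64(0.0073), np.float64(-0.0068), 0], [0, np.float64(0.0077), np.float64(-0.0064), 0], [0, np.float64(0.008), np.float64(-0.006), 0], [0, np.float64(0.0082), np.float64(-0.0056), 0], [0, np.float64(0.0086), np.float64(-0.0052), 0], [0, np.float64(0.0088), np.float64(-0.0047), 0], [0, np.float64(0.009), np.float64(-0.0044), 0], [0, np.float64(0.0092), np.float64(-0.0038), 0]]
1.6 [[0, np.float64(0.0094), np.float64(-0.0034), 0], [0, np.float64(0.0096), np.float64(-0.0029), 0], [0, np.float64(0.0097), np.float64(-0.0024), 0], [0, np.float64(0.0098), np.float64(-0.002), 0], [0, np.float64(0.0099), np.float64(-0.0014), 0], [0, np.float64(0.01), np.float64(-0.001), 0], [0, np.float64(0.0099), np.float64(-0.0005), 0], [0, np.float64(0.01), np.float64(0.0001), 0]]
```

>>> {"method": "move_arm", "body": {
  "steps": [
    [[0, 0.0002, -0.01, 0], [0, 0.0008, -0.01, 0], [0, 0.0012, -0.0099, 0], [0, 0.0018, -0.0098, 0], [0, 0.0022, -0.0098, 0], [0, 0.0027, -0.0096, 0], [0, 0.0032, -0.0095, 0], [0, 0.0037, -0.0093, 0]]
  ]
}}

```text
clock: 5.88
eef_pos: [0.4525, -0.2113, 0.1851]
orientation: [-179.9, 0.0, -177.0]
ft_force: [2.1, -2.1, -1.9]
opening: 0.0133
```

>>> {"method": "move_arm", "body": {
  "steps": [
    [[0, 0.0041, -0.0091, 0], [0, 0.0046, -0.0089, 0], [0, 0.005, -0.0086, 0], [0, 0.0054, -0.0084, 0], [0, 0.0059, -0.0081, 0], [0, 0.0062, -0.0078, 0], [0, 0.0067, -0.0075, 0], [0, 0.007, -0.0072, 0]]
  ]
}}

```text
clock: 6.88
eef_pos: [0.4503, -0.1683, 0.2523]
orientation: [-179.6, 0.1, -177.0]
ft_force: [-2.4, -12.7, 9.0]
opening: 0.0132
```

>>> {"method": "move_arm", "body": {
  "steps": [
    [[0, -0.001, -0.001, 0], [0, 0, 0, 0]]
  ]
}}

```text
clock: 7.12
eef_pos: [0.4503, -0.1683, 0.2524]
orientation: [-179.8, 0.1, -177.0]
ft_force: [-0.0, -7.4, 3.6]
opening: 0.0129
```

>>> {"method": "move_arm", "body": {
  "steps": [
    [[0, 0.0066, -0.0075, 0], [0, 0.0072, -0.0069, 0], [0, 0.008, -0.006, 0], [0, 0.0082, -0.0056, 0], [0, 0.0086, -0.0052, 0], [0, 0.0088, -0.0047, 0], [0, 0.009, -0.0044, 0], [0, 0.0092, -0.0038, 0]]
  ]
}}

```text
clock: 8.12
eef_pos: [0.4468, -0.1019, 0.2967]
orientation: [-179.8, 0.1, -177.0]
ft_force: [1.0, -1.9, 3.0]
opening: 0.0128
```

>>> {"method": "move_arm", "body": {
  "steps": [
    [[0, 0.0094, -0.0034, 0], [0, 0.0096, -0.0029, 0], [0, 0.0097, -0.0024, 0], [0, 0.0098, -0.002, 0], [0, 0.0099, -0.0014, 0], [0, 0.01, -0.001, 0], [0, 0.0099, -0.0005, 0], [0, 0.01, 0.0001, 0]]
  ]
}}

```text
clock: 9.12
eef_pos: [0.4426, -0.0227, 0.3088]
orientation: [180.0, 0.1, -176.9]
ft_force: [4.0, -0.4, 6.0]
opening: 0.013
```

```bash
python3 - <<'E'
from h import *
a=snapshot("scene");crop("scene",200,80,200,180,4,"s6",a)
o=get_obs();print(o["eef_pos"],o["ft_force"])
def rows(a,b,n):
    t=np.linspace(a,b,n+1);y=np.round(-.2*np.cos(t),4);z=np.round(-.2*np.sin(t),4)
    print(round(b,3),[(float(round(p,4)),float(round(q,4))) for p,q in zip(np.diff(y),np.diff(z))])
rows(1.6,1.7,5);rows(1.7,2.2,50)
E
```

```text
[ 0.44252726 -0.02177695  0.30861945] [3.47822469 1.47908527 6.33136538]
1.7 [(0.004, 0.0001), (0.004, 0.0003), (0.004, 0.0003), (0.004, 0.0004), (0.004, 0.0005)]
2.2 [(0.002, 0.0002), (0.0019, 0.0003), (0.002, 0.0003), (0.002, 0.0004), (0.0019, 0.0003), (0.002, 0.0004), (0.002, 0.0004), (0.0019, 0.0004), (0.002, 0.0004), (0.0019, 0.0004), (0.002, 0.0005), (0.0019, 0.0005), (0.002, 0.0005), (0.0019, 0.0005), (0.0019, 0.0005), (0.0019, 0.0006), (0.002, 0.0006), (0.0019, 0.0006), (0.0019, 0.0006), (0.0019, 0.0006), (0.0018, 0.0007), (0.0019, 0.0007), (0.0019, 0.0007), (0.0019, 0.0007), (0.0018, 0.0007), (0.0019, 0.0008), (0.0018, 0.0007), (0.0019, 0.0008), (0.0018, 0.0008), (0.0018, 0.0008), (0.0018, 0.0009), (0.0018, 0.0008), (0.0018, 0.0009), (0.0018, 0.0009), (0.0018, 0.0009), (0.0018, 0.001), (0.0017, 0.0009), (0.0018, 0.001), (0.0017, 0.001), (0.0018, 0.001), (0.0017, 0.001), (0.0017, 0.001), (0.0017, 0.0011), (0.0017, 0.001), (0.0017, 0.0011), (0.0016, 0.0011), (0.0017, 0.0011), (0.0016, 0.0012), (0.0017, 0.0011), (0.0016, 0.0012)]
```

View pics/s6.png

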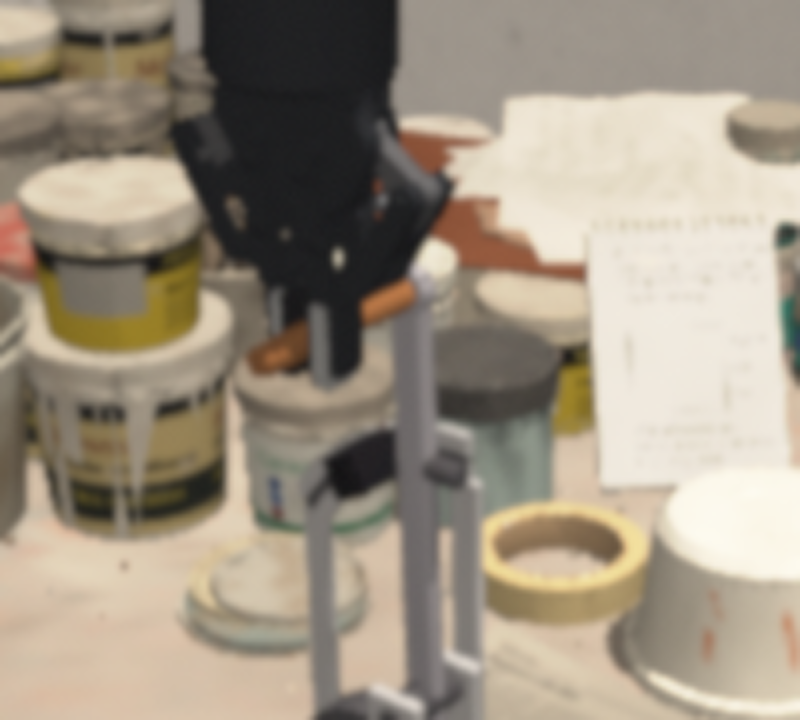

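```bash
python3 - <<'E'
from h import *
a=snapshot("top");crop("top",285,215,100,100,7,"t6",a)
P=np.array([.5032,-.0245]);ey=np.array([-.053,.9986])
im=cv2.imread("pics/top0.png")[:,:,::-1];crop("top",290,245,70,60,10,"t7",im)
for th in np.arange(1.7,2.2,.05):
    y=-.11*np.cos(th)+.009*np.sin(th);z=.105+.11*np.sin(th)+.009*np.cos(th)
    w=P+ey*y
    W=[[*(w+np.array([.9986,.053])*x),z] for x in (0,.035)]
    print(round(th,2),((proj("top",W)-[290,245])*10).round(0).tolist(),((proj("scene",W)-[240,170])*4).round().tolist())
E
```

```text
1.7 [[442.0, 386.0], [431.0, 200.0]] [[223.0, 111.0], [274.0, 83.0]]
1.75 [[413.0, 387.0], [403.0, 202.0]] [[214.0, 110.0], [265.0, 82.0]]
1.8 [[385.0, 389.0], [375.0, 204.0]] [[205.0, 110.0], [256.0, 82.0]]
1.85 [[357.0, 391.0], [347.0, 206.0]] [[197.0, 110.0], [247.0, 82.0]]
1.9 [[330.0, 393.0], [320.0, 208.0]] [[188.0, 111.0], [239.0, 83.0]]
1.95 [[304.0, 394.0], [294.0, 210.0]] [[180.0, 112.0], [230.0, 85.0]]
2.0 [[278.0, 396.0], [268.0, 212.0]] [[172.0, 114.0], [222.0, 87.0]]
2.05 [[253.0, 398.0], [243.0, 215.0]] [[164.0, 117.0], [215.0, 89.0]]
2.1 [[230.0, 399.0], [220.0, 217.0]] [[157.0, 120.0], [207.0, 92.0]]
2.15 [[207.0, 401.0], [197.0, 219.0]] [[150.0, 124.0], [200.0, 96.0]]
2.2 [[185.0, 402.0], [175.0, 221.0]] [[143.0, 128.0], [194.0, 100.0]]
```

View pics/t7.png

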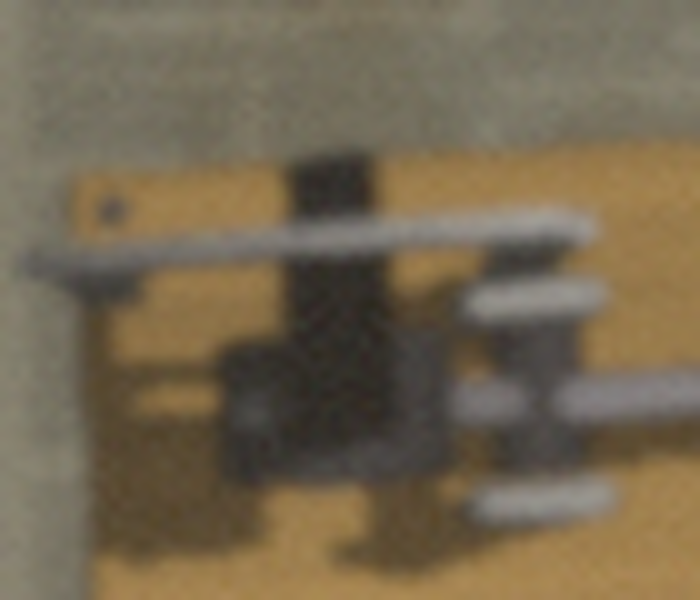

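>>> {"method": "move_arm", "body": {
  "steps": [
    [[0, 0.004, -0.0009, 0], [0, 0.004, 0.0003, 0], [0, 0.004, 0.0003, 0], [0, 0.004, 0.0004, 0], [0, 0.004, 0.0005, 0], [0, 0, 0, 0]]
  ]
}}

```text
clock: 9.98
eef_pos: [0.4414, -0.0032, 0.3076]
orientation: [180.0, -0.0, -176.9]
ft_force: [4.9, 0.9, 0.1]
opening: 0.013
```

>>> {"method": "move_arm", "body": {
  "steps": [
    [[0, 0.002, 0.0002, 0], [0, 0.002, 0.0003, 0], [0, 0.002, 0.0003, 0], [0, 0, 0, 0]]
  ]
}}

```text
clock: 10.48
eef_pos: [0.441, 0.0028, 0.3068]
orientation: [180.0, -0.0, -176.9]
ft_force: [5.3, 0.3, -0.7]
opening: 0.0129
```

>>> {"method": "move_arm", "body": {
  "steps": [
    [[0, 0.002, 0.0003, 0], [0, 0.002, 0.0004, 0], [0, 0, 0, 0]]
  ]
}}

```text
clock: 10.85
eef_pos: [0.4408, 0.0068, 0.3063]
orientation: [180.0, -0.0, -176.9]
ft_force: [3.0, 1.0, -0.0]
opening: 0.0131
```

>>> {"method": "move_arm", "body": {
  "steps": [
    [[0, 0.0015, 0.0003, 0], [0, 0.0015, 0.0003, 0], [0, 0, 0, 0]]
  ]
}}

```text
clock: 11.22
eef_pos: [0.4406, 0.0097, 0.3057]
orientation: [180.0, -0.0, -176.9]
ft_force: [4.0, 0.3, 0.5]
opening: 0.013
```

>>> {"method": "move_arm", "body": {
  "steps": [
    [[0, 0.0015, 0.0003, 0], [0, 0.0015, 0.0003, 0], [0, 0, 0, 0]]
  ]
}}

```text
clock: 11.6
eef_pos: [0.4405, 0.0127, 0.3049]
orientation: [180.0, -0.0, -176.9]
ft_force: [2.0, 0.9, 0.1]
opening: 0.0132
```

>>> {"method": "move_arm", "body": {
  "steps": [
    [[0, 0.001, 0.0002, 0], [0, 0.001, 0.0002, 0], [0, 0, 0, 0]]
  ]
}}

```text
clock: 11.98
eef_pos: [0.4404, 0.0146, 0.3046]
orientation: [180.0, -0.0, -176.9]
ft_force: [2.5, 1.4, -1.7]
opening: 0.0131
```

>>> {"method": "move_arm", "body": {
  "steps": [
    [[0, 0.001, 0.0002, 0], [0, 0.001, 0.0002, 0], [0, 0, 0, 0]]
  ]
}}

```text
clock: 12.35
eef_pos: [0.4402, 0.0166, 0.3042]
orientation: [180.0, -0.0, -176.9]
ft_force: [1.7, 0.4, -1.2]
opening: 0.0129
```

>>> {"method": "move_arm", "body": {
  "steps": [
    [[0, 0.001, 0.0002, 0], [0, 0.001, 0.0002, 0], [0, 0, 0, 0]]
  ]
}}

```text
clock: 12.72
eef_pos: [0.4402, 0.018, 0.3039]
orientation: [-179.9, -0.0, -177.0]
ft_force: [0.1, -5.5, 0.5]
opening: 0.0129
```

>>> {"method": "move_arm", "body": {
  "steps": [
    [[0, 0.001, 0.0002, 0], [0, 0.001, 0.0003, 0], [0, 0, 0, 0]]
  ]
}}

```text
clock: 13.1
eef_pos: [0.4402, 0.0189, 0.3038]
orientation: [-179.7, 0.0, -177.0]
ft_force: [-0.8, -13.1, 1.7]
opening: 0.0129
```

>>> {"method": "move_arm", "body": {
  "steps": [
    [[0, -0.001, -0.0002, 0], [0, -0.0005, -0.0001, 0], [0, 0, 0, 0], [0, 0, 0, 0]]
  ]
}}

```text
clock: 13.6
eef_pos: [0.4402, 0.0182, 0.304]
orientation: [-179.9, -0.0, -177.0]
ft_force: [0.3, -6.1, 0.9]
opening: 0.0132
```

>>> {"method": "move_arm", "body": {
  "steps": [
    [[0, 0, 0, 0], [0, 0, 0, 0], [0, 0, 0, 0], [0, 0, 0, 0]]
  ],
  "grip": -0.3
}}

```text
clock: 14.1
eef_pos: [0.4402, 0.0191, 0.3037]
orientation: [180.0, -0.0, -176.9]
ft_force: [0.3, -0.7, -0.1]
opening: 0.0554
```

```bash
python3 - <<'E'
from h import *
a=snapshot("scene");crop("scene",200,80,200,180,4,"s8",a)
o=get_obs();print(o["eef_pos"],o["ft_force"],o["opening"])
E
```

```text
[0.44018011 0.01907749 0.30366113] [ 0.02036459 -0.02796135 -1.32040758] 0.055308349527474085
```

View pics/s8.png

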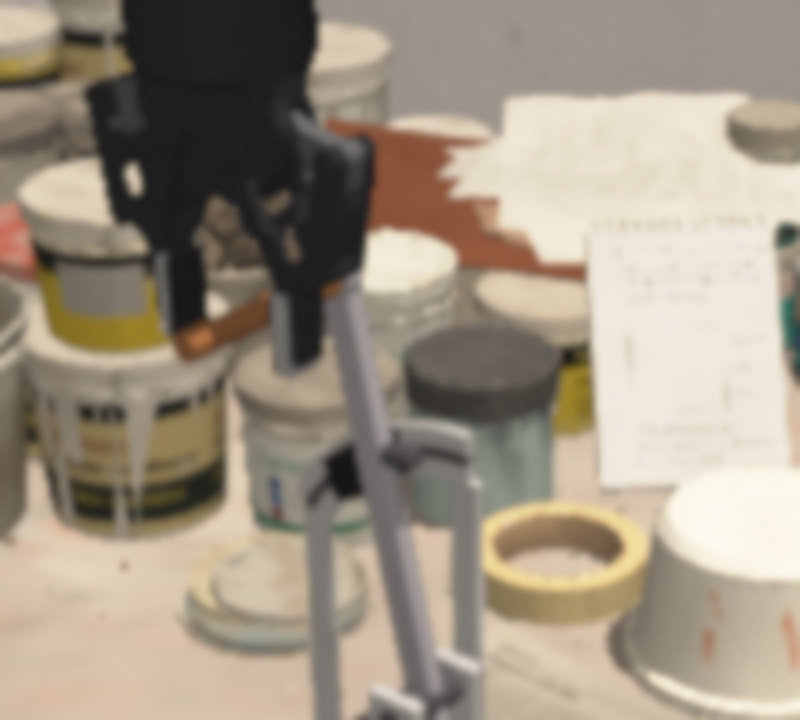

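>>> {"method": "move_arm", "body": {
  "steps": [
    [[0, 0, -0.02, 0], [0, 0, -0.03, 0], [0, 0, -0.03, 0], [0, 0, -0.03, 0], [0, 0, 0, 0]]
  ]
}}

```text
clock: 14.78
eef_pos: [0.4405, 0.019, 0.4153]
orientation: [-179.9, 0.2, -176.9]
ft_force: [-0.3, -0.0, -1.1]
opening: 0.0555
```

```bash
python3 - <<'E'
from h import *
a=snapshot("scene");crop("scene",385,335,45,60,12,"s9",a);crop("scene",200,80,200,180,3,"s10",a)
crop("top",440,290,40,40,16,"t9")
o=get_obs();print(o["eef_pos"],o["ft_force"],o["opening"])
E
```

```text
[0.44011993 0.01902662 0.41295421] [ 0.11914356 -0.2047818   0.40157094] 0.05541587681032896
```

View pics/s9.png

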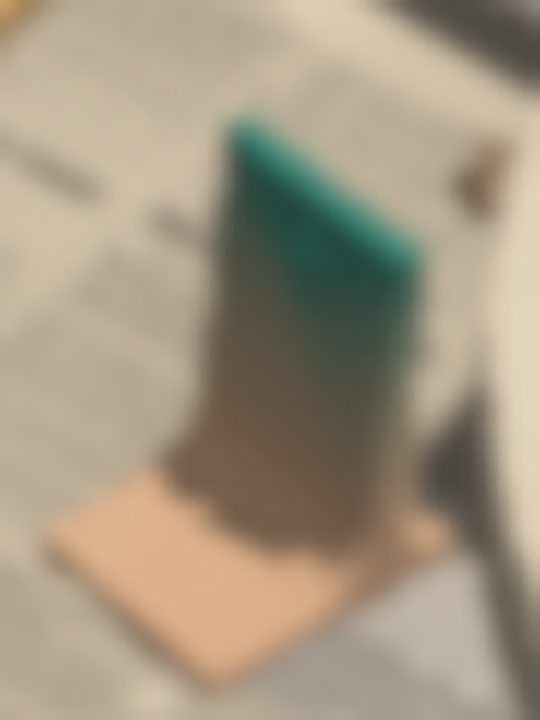

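View pics/t9.png

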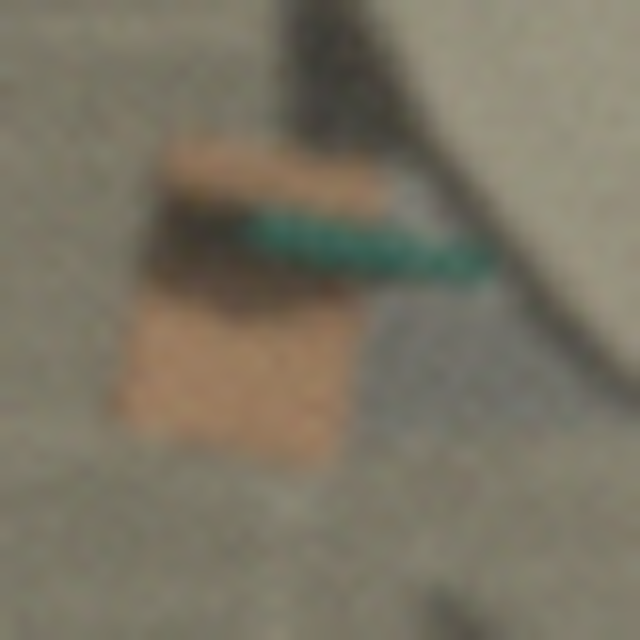

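View pics/s10.png

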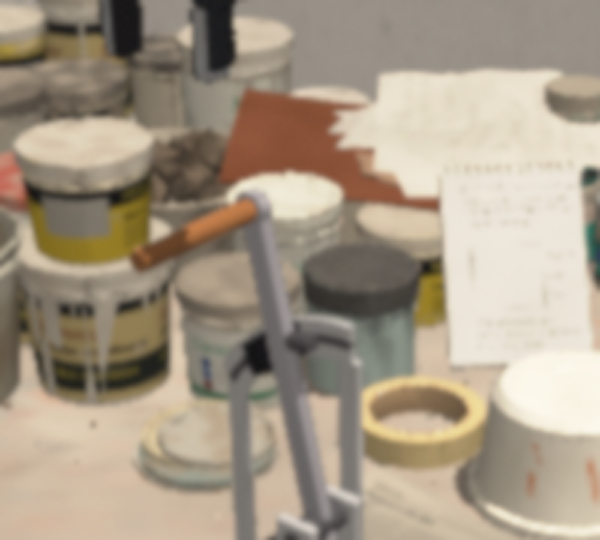

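```bash
cat > tfit.py <<'E'
from fit import *
def tfit(T,S,q0):
    def f(q):
        return np.r_[(proj("top",G(q,[p for _,p in T]))-[u for u,_ in T]).ravel(),(proj("scene",G(q,[p for _,p in S]))-[u for u,_ in S]).ravel()]
    r=least_squares(f,q0,loss="soft_l1");return r.x,f(r.x).reshape(-1,2).round(1).tolist()
E
python3 - <<'E'
from tfit import *
T=[((440+(u+.5)/16-.5,290+(v+.5)/16-.5),p) for (u,v),p in [((124,415),(-17,-22,6)),((332,466),(17,-22,6)),((166,148),(-17,22,6)),((392,180),(17,22,6)),((245,225),(-17,9.5,61)),((492,262),(17,9.5,61))]]
S=[((385+(u+.5)/12-.5,335+(v+.5)/12-.5),p) for (u,v),p in [((48,545),(-17,-22,6)),((212,680),(17,-22,6)),((455,530),(17,22,6)),((245,128),(-17,9.5,61)),((412,250),(17,9.5,61))]]
q,r=tfit(T,S,[.45,-.29,-1.7+1.57]);print(q,np.degrees(q[2]));print(r);print("plate mid",G(q,[(0,9.5,61)]))
q1,r=tfit(T,[],q);print(q1);q1,r=tfit([],S,q);print(q1)
E
```

```text
[ 0.44670995 -0.28816478 -1.76143051] -100.92253432323564
[[-0.6, 1.3], [0.6, 0.7], [-0.0, -0.8], [-0.0, -0.2], [0.5, 0.2], [-0.1, 0.6], [-0.7, -1.4], [0.6, -0.2], [0.3, 0.0], [-0.7, -1.1], [1.0, 0.5]]
plate mid [[ 0.45603785 -0.28996485  0.061     ]]Traceback (most recent call last):
  File "<stdin>", line 5, in <module>
  File "tfit.py", line 5, in tfit
    r=least_squares(f,q0,loss="soft_l1");return r.x,f(r.x).reshape(-1,2).round(1).tolist()
    return func(*args, **kwargs)
    vector_fun = VectorFunction(
        fun_wrapped,
    ...<6 lines>...
        workers=workers
    )
    self._update_fun()
    ~~~~~~~~~~~~~~~~^^
    self.f = self.fun_wrapped(xp_copy(self.x))
             ~~~~~~~~~~~~~~~~^^^^^^^^^^^^^^^^^
    return np.atleast_1d(self.fun(x))
                         ~~~~~~~~^^^
    return self.f(x, *self.args, **self.kwargs)
           ~~~~~~^^^^^^^^^^^^^^^^^^^^^^^^^^^^^^
  File "tfit.py", line 4, in f
    return np.r_[(proj("top",G(q,[p for _,p in T]))-[u for u,_ in T]).ravel(),(proj("scene",G(q,[p for _,p in S]))-[u for u,_ in S]).ravel()]
                                                                                            ~^^^^^^^^^^^^^^^^^^^^
  File "fit.py", line 9, in G
    return np.c_[c*P[:,0]-s*P[:,1]+q[0],s*P[:,0]+c*P[:,1]+q[1],P[:,2]]
                   ~^^^^^
IndexError: too many indices for array: array is 1-dimensional, but 2 were indexed
```

```bash
python3 - <<'E'
from h import *
c=tri([(529,382)],[(519.5,263)]);print(c)
for z in(.02,.04,.06):
    print(z,[atz("top",[p],z)[0].round(3).tolist() for p in((519.5,263),(456.5,263),(519,199),(519,328))])
# rim points in the scene: leftmost (426,372), nearest bottom(530,452)
    print([atz("scene",[p],z)[0].round(3).tolist() for p in((427,372),(520,317),(632,395))])
print(get_obs()["joint_positions"].round(1))
E
```

```text
[ 0.55195369 -0.44104974  0.02167213]
0.02 [[0.551, -0.44, 0.02], [0.552, -0.289, 0.02], [0.702, -0.445, 0.02], [0.4, -0.435, 0.02]]
[[0.469, -0.313, 0.02], [0.696, -0.359, 0.02], [0.632, -0.566, 0.02]]
0.04 [[0.55, -0.432, 0.04], [0.551, -0.284, 0.04], [0.699, -0.437, 0.04], [0.402, -0.426, 0.04]]
[[0.45, -0.323, 0.04], [0.67, -0.368, 0.04], [0.608, -0.568, 0.04]]
0.06 [[0.549, -0.424, 0.06], [0.549, -0.278, 0.06], [0.695, -0.429, 0.06], [0.403, -0.418, 0.06]]
[[0.431, -0.334, 0.06], [0.644, -0.377, 0.06], [0.585, -0.571, 0.06]]
[ -12.8    3.4   80.1    0.    96.6 -105.9]
```

>>> {"method": "move_arm", "body": {
  "steps": [
    [[0, -0.0387, 0, 0], [0, -0.0387, 0, 0], [0, -0.0387, 0.02, 0], [0, -0.0387, 0.03, 0], [0, -0.0387, 0.03, 0], [0, -0.0387, 0.03, 0], [0, -0.0387, 0.03, 0], [0, -0.0387, 0.03, 0]]
  ],
  "grip": 0.3
}}

```text
clock: 15.88
eef_pos: [0.4562, -0.291, 0.2414]
orientation: [179.9, -0.1, -177.0]
ft_force: [0.2, -0.6, 0.6]
opening: 0.03
```

>>> {"method": "move_arm", "body": {
  "steps": [
    [[0, 0, 0, 0.18], [0, 0, 0, 0.18], [0, 0, 0, 0.18], [0, 0, 0, 0.18], [0, 0, 0, 0.18], [0, 0, 0, 0.18], [0, 0, 0, 0.18], [0, 0, 0, 0.18]]
  ]
}}

```text
clock: 16.88
eef_pos: [0.4562, -0.2897, 0.2423]
orientation: [-179.9, -0.1, 100.2]
ft_force: [0.2, -0.3, 0.1]
opening: 0.0296
```

>>> {"method": "move_arm", "body": {
  "steps": [
    [[0, 0, 0, 0.18], [0, 0, 0, 0.18], [0, 0, 0, 0.015], [0, 0, 0, 0], [0, 0, 0, 0]]
  ]
}}

```text
clock: 17.5
eef_pos: [0.4566, -0.2901, 0.2435]
orientation: [-180.0, -0.0, 79.2]
ft_force: [0.4, -0.4, -0.6]
opening: 0.0295
```

>>> {"method": "move_arm", "body": {
  "steps": [
    [[0, 0, 0.05, 0], [0, 0, 0.05, 0], [0, 0, 0.03, 0], [0, 0, 0.01, 0], [0, 0, 0, 0], [0, 0, 0, 0]]
  ]
}}

```text
clock: 18.25
eef_pos: [0.4572, -0.2907, 0.1051]
orientation: [179.9, 0.1, 79.1]
ft_force: [-0.5, 0.1, -0.4]
opening: 0.03
```

```bash
python3 - <<'E'
from h import *
a=snapshot("scene");crop("scene",360,280,100,120,6,"s11",a)
o=get_obs();print(o["eef_pos"],o["ft_force"],o["opening"])
E
```

```text
[ 0.45717452 -0.29059428  0.1049903 ] [-0.31066975 -0.15224321 -0.44282332] 0.029833335579735696
```

View pics/s11.png

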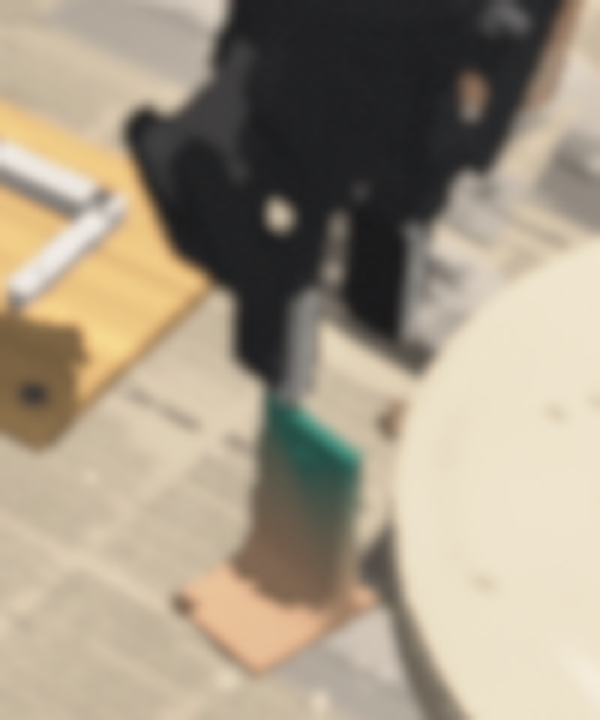

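>>> {"method": "move_arm", "body": {
  "steps": [
    [[0, -0.001, 0.02, 0], [0, 0, 0.015, 0], [0, 0, 0.01, 0], [0, 0, 0, 0], [0, 0, 0, 0]]
  ]
}}

```text
clock: 18.92
eef_pos: [0.456, -0.2902, 0.0592]
orientation: [180.0, 0.0, 79.1]
ft_force: [0.2, 0.3, -0.1]
opening: 0.0299
```

```bash
python3 - <<'E'
from h import *
a=snapshot("scene");crop("scene",360,300,100,100,6,"s12",a)
o=get_obs();print(o["eef_pos"],o["ft_force"],o["opening"])
E
```

```text
[ 0.45599498 -0.29020667  0.05925268] [ 0.76147614 -0.03293788  0.90465603] 0.02958929634825959
```

View pics/s12.png

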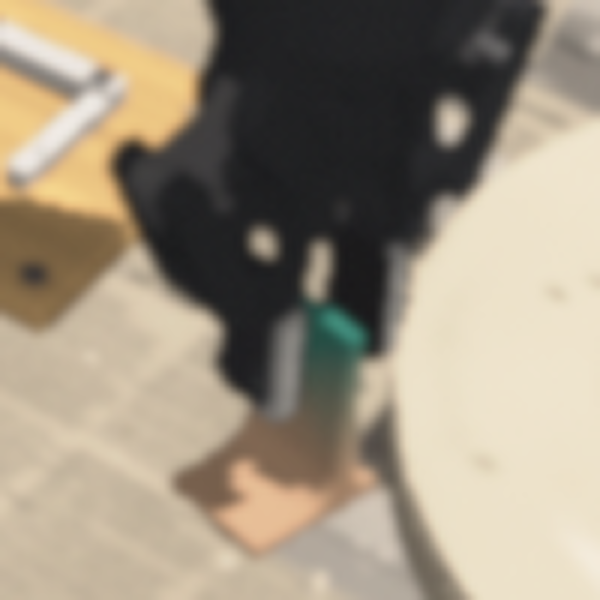

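>>> {"method": "move_arm", "body": {
  "steps": [
    [[0, 0, 0, 0], [0, 0, 0, 0], [0, 0, 0, 0], [0, 0, 0, 0], [0, 0, 0, 0]]
  ],
  "grip": 1,
  "force": 25
}}

```text
clock: 19.6
eef_pos: [0.4558, -0.2901, 0.0591]
orientation: [180.0, 0.0, 79.1]
ft_force: [-1.5, -0.9, 5.1]
opening: 0.0056
```

>>> {"method": "move_arm", "body": {
  "steps": [
    [[0, 0, -0.01, 0], [0, 0, -0.02, 0], [0, 0, -0.04, 0], [0, 0, -0.03, 0], [0, 0, 0, -0.122], [0, 0, 0, -0.122], [0, 0, 0, 0], [0, 0, 0, 0]]
  ]
}}

```text
clock: 20.6
eef_pos: [0.4557, -0.2899, 0.1588]
orientation: [-180.0, -0.0, 92.9]
ft_force: [1.0, 0.2, -0.8]
opening: 0.0055
```

```bash
python3 - <<'E'
from h import *
a=snapshot("scene");crop("scene",360,220,100,120,6,"s13",a)
o=get_obs();print(o["eef_pos"],o["ft_force"],o["opening"],o["orientation"])
E
```

```text
[ 0.45570727 -0.28993814  0.15873403] [ 0.96178019 -0.17021107 -0.91164181] 0.0051911640532069855 [-1.79996281e+02 -4.37766713e-03  9.29329559e+01]
```

View pics/s13.png

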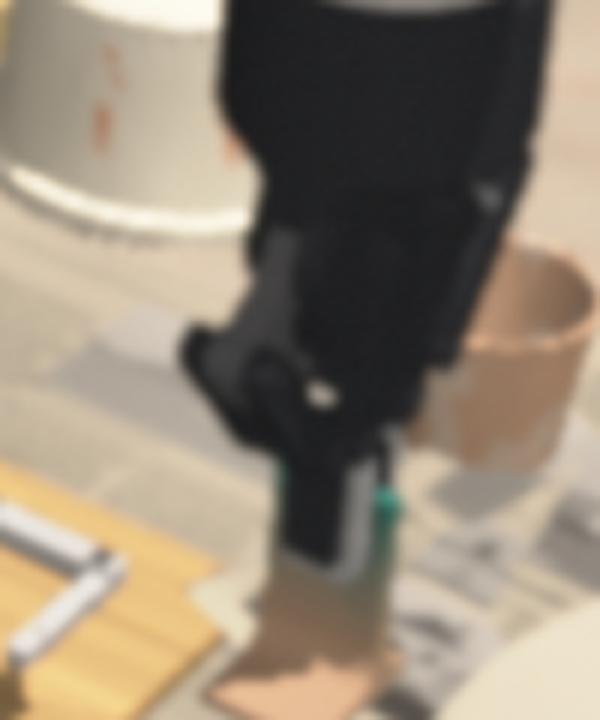

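>>> {"method": "move_arm", "body": {
  "steps": [
    [[0.0285, 0.0114, 0, 0], [0.0285, 0.0113, 0, 0], [0.0285, 0.0114, 0, 0], [0.0286, 0.0113, 0, 0], [0.0286, 0.0113, 0, -0.002], [0, 0, 0.02, 0], [0, 0, 0, 0], [0, 0, 0, 0]]
  ]
}}

```text
clock: 21.65
eef_pos: [0.5049, -0.1449, 0.1393]
orientation: [180.0, 0.0, 93.1]
ft_force: [-1.0, 0.6, -0.0]
opening: 0.0058
```

```bash
python3 - <<'E'
from h import *
a=snapshot("scene");cv2.imwrite("pics/s14.png",a[:,:,::-1]);crop("scene",320,230,100,110,6,"s15",a)
o=get_obs();print(o["eef_pos"],o["ft_force"],o["opening"],o["orientation"])
E
```

```text
[ 0.50498703 -0.14494065  0.13940394] [-0.75031125 -0.93991605  0.34518886] 0.005329586294748998 [1.79948977e+02 3.03212419e-02 9.30974804e+01]
```

View pics/s14.png

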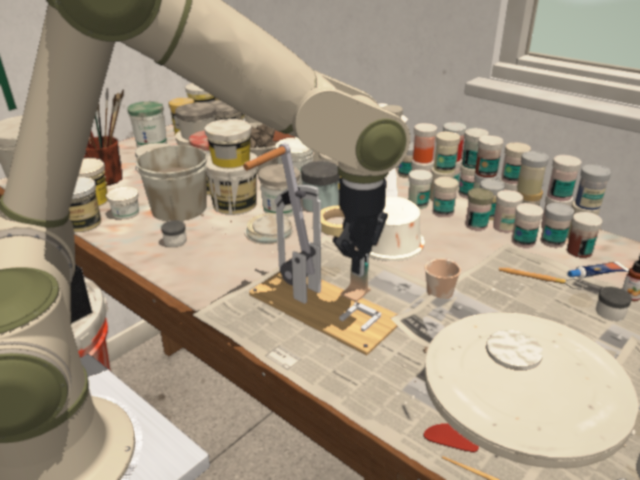

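View pics/s15.png

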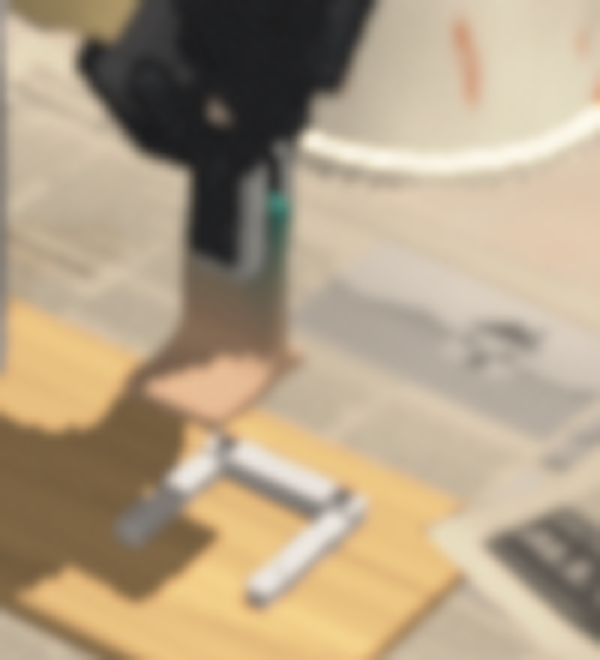

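```bash
python3 - <<'E'
from tfit import *
c=lambda u,v:(320+(u+.5)/6-.5,230+(v+.5)/6-.5)
zz=80.3
S=[(c(137,385),(-17,-22,zz+6)),(c(217,424),(17,-22,zz+6)),(c(300,356),(17,22,zz+6))]
P=np.array([.50499,-.14494]);yaw=np.radians(93.1);ty=np.array([np.sin(yaw),-np.cos(yaw)])
pc=P-.0095*ty
q=[*pc,yaw-np.pi]
print("pred",pc,[ (p,((proj("scene",G(q,[p]))[0]-[320,230])*6).round()) for _,p in S])
for u,p in S: print(atz("scene",[u],p[2]/1e3)-G(q,[p]))
g=[.50696,-.09438,np.radians(3.04)]
for nm,p in (("railL end top",(-22,-23.5,20)),("railL outer bottom",(-22,-30.5+4,16)),("railR end",(-22,-73.5,16)),("railR end top outer",(-22,-77.5,20)),("fence corner L in top",(22,-30.5,22)),("fence R in",(22,-69.5,22))):
    print(nm,((proj("scene",G(g,[p]))[0]-[320,230])*6).round())
E
```

```text
pred [ 0.4955039  -0.14545375] [((-17, -22, 86.3), array([121., 371.])), ((17, -22, 86.3), array([218., 416.])), ((17, 22, 86.3), array([307., 343.]))]
[[-1.66346293e-03 -6.32614116e-03  4.16333634e-17]]
[[-2.83057885e-03 -9.33784531e-04  4.16333634e-17]]
[[-5.77510252e-03 -1.02029835e-03  4.16333634e-17]]
railL end top [121. 517.]
railL outer bottom [128. 531.]
railR end [257. 594.]
railR end top outer [269. 589.]
fence corner L in top [225. 449.]
fence R in [332. 499.]
```

```bash
python3 - <<'E'
from h import *
im=cv2.imread("pics/s14.png")[:,:,::-1]; crop("scene",330,295,60,40,13,"s16",im)
E
```

```text
(no output)
```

View pics/s16.png

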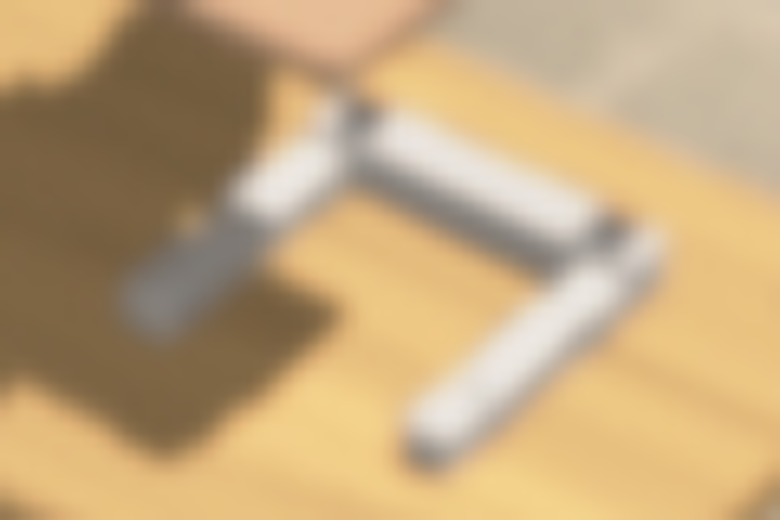

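```bash
python3 - <<'E'
from tfit import *
im=cv2.imread("pics/s14.png")[:,:,::-1]; crop("scene",335,255,45,50,14,"s17",im)
P=np.array([.50499,-.14494]);yaw=np.radians(93.1);ty=np.array([np.sin(yaw),-np.cos(yaw)])
q=[*(P-.0095*ty),yaw-np.pi]
for p in [(-17,-22,6),(-17,-22,0),(17,-22,6),(17,-22,0),(17,22,6),(17,22,0),(17,5,61),(17,14,61),(-17,5,61),(17,5,20),(-17,5,20)]:
    print(p,((proj("scene",G(q,[(p[0],p[1],p[2]+80.3)]))[0]-[335,255])*14).round())
E
```

```text
(-17, -22, 6) [ 73. 516.]
(-17, -22, 0) [ 72. 556.]
(17, -22, 6) [299. 620.]
(17, -22, 0) [298. 660.]
(17, 22, 6) [506. 451.]
(17, 22, 0) [504. 490.]
(17, 5, 61) [443. 141.]
(17, 14, 61) [486. 108.]
(-17, 5, 61) [211.  45.]
(17, 5, 20) [431. 422.]
(-17, 5, 20) [205. 323.]
```

View pics/s17.png

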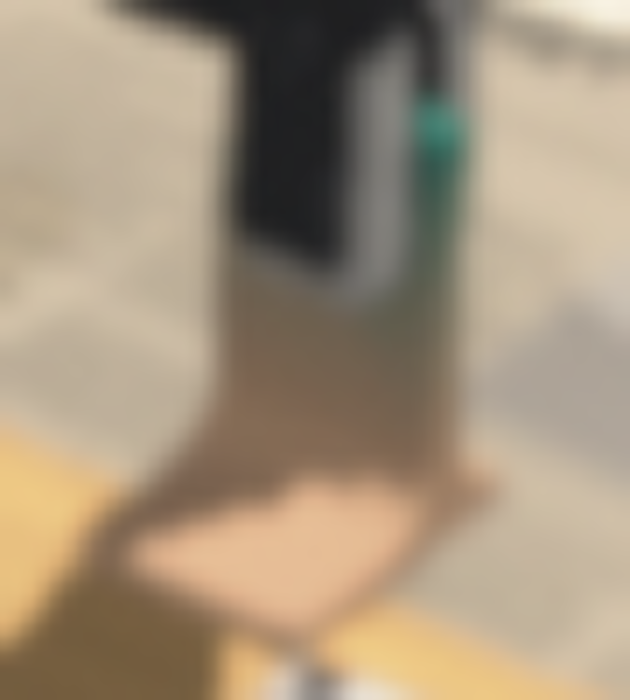

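>>> {"method": "move_arm", "body": {
  "steps": [
    [[0, 0, 0.02, 0], [0, 0, 0.02, 0], [0, 0, 0.01, 0], [0, 0, 0.004, 0], [0, 0, 0, 0], [0, 0, 0, 0]]
  ]
}}

```text
clock: 22.45
eef_pos: [0.5051, -0.1446, 0.0853]
orientation: [179.9, 0.0, 93.2]
ft_force: [0.4, -0.4, 0.6]
opening: 0.0056
```

```bash
python3 - <<'E'
from tfit import *
a=snapshot("scene");crop("scene",325,275,60,60,12,"s18",a)
o=get_obs();print(o["eef_pos"],o["ft_force"],o["opening"],o["orientation"])
P=o["eef_pos"];yaw=np.radians(o["orientation"][2]);ty=np.array([np.sin(yaw),-np.cos(yaw)])
q=[*(P[:2]-.0095*ty),yaw-np.pi];z0=(P[2]-.0591)*1e3
for p in [(-17,-22,6),(-17,-22,0),(17,-22,6),(17,-22,0),(17,22,6),(17,22,0),(-17,5,20),(17,14,20)]:
    print(p,((proj("scene",G(q,[(p[0],p[1],p[2]+z0)]))[0]-[325,275])*12).round())
E
```

```text
[ 0.50502527 -0.14460429  0.08524266] [-0.29540677  0.2976412  -0.78816028] 0.005289415875682939 [1.79950672e+02 3.24172918e-02 9.31567994e+01]
(-17, -22, 6) [177. 501.]
(-17, -22, 0) [176. 533.]
(17, -22, 6) [366. 593.]
(17, -22, 0) [365. 625.]
(17, 22, 6) [539. 443.]
(17, 22, 0) [537. 475.]
(-17, 5, 20) [287. 336.]
(17, 14, 20) [511. 394.]
```

View pics/s18.png

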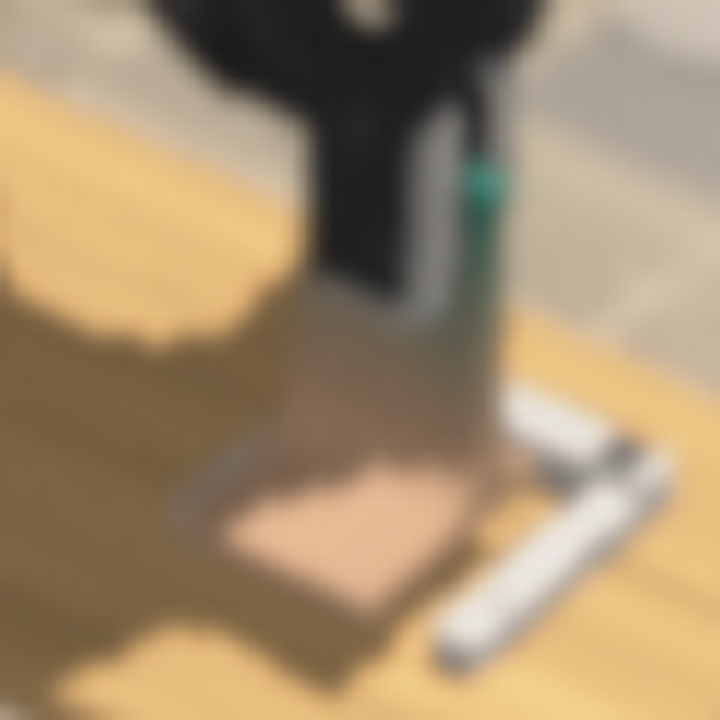

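>>> {"method": "move_arm", "body": {
  "steps": [
    [[0, 0, 0.003, 0], [0, 0, 0.003, 0], [0, 0, 0.002, 0], [0, 0, 0, 0], [0, 0, 0, 0]]
  ]
}}

```text
clock: 23.12
eef_pos: [0.5048, -0.1445, 0.0767]
orientation: [180.0, 0.0, 93.2]
ft_force: [0.2, -0.4, -0.6]
opening: 0.0055
```

>>> {"method": "move_arm", "body": {
  "steps": [
    [[0, 0, 0.002, 0], [0, 0, 0.001, 0], [0, 0, 0, 0], [0, 0, 0, 0]]
  ]
}}

```text
clock: 23.62
eef_pos: [0.5048, -0.1445, 0.0737]
orientation: [-180.0, 0.0, 93.2]
ft_force: [0.6, -0.1, 0.0]
opening: 0.0054
```

```bash
python3 - <<'E'
from tfit import *
a=snapshot("scene");crop("scene",325,275,60,60,12,"s19",a)
o=get_obs();print(o["eef_pos"],o["ft_force"],o["opening"],o["orientation"])
E
```

```text
[ 0.50481005 -0.14447828  0.07374252] [ 0.43686778 -0.67904157  0.27760514] 0.005230452439838429 [1.79993500e+02 3.64400981e-03 9.31558493e+01]
```

View pics/s19.png

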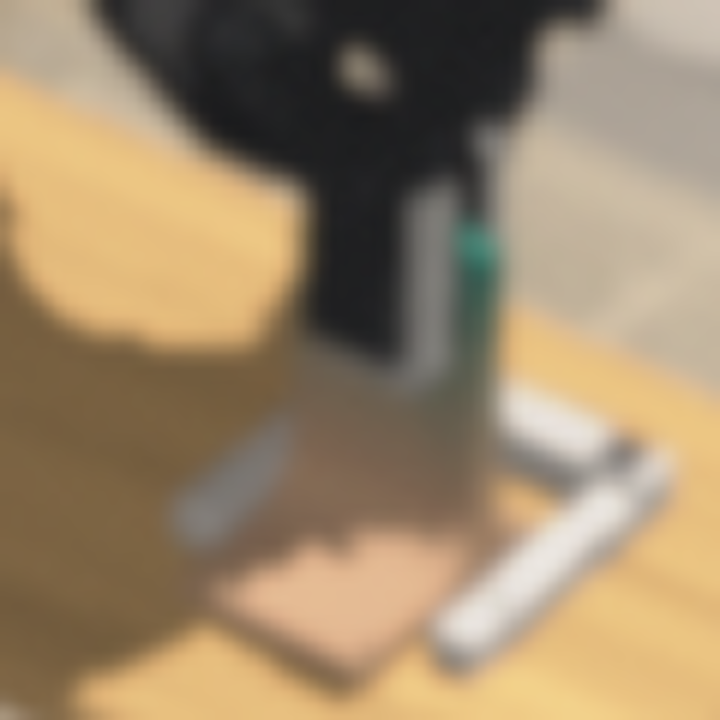

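>>> {"method": "move_arm", "body": {
  "steps": [
    [[0, 0, 0.001, 0], [0, 0, 0.001, 0], [0, 0, 0, 0], [0, 0, 0, 0]]
  ]
}}

```text
clock: 24.18
eef_pos: [0.5048, -0.1445, 0.0717]
orientation: [-180.0, 0.0, 93.2]
ft_force: [-0.5, -0.7, -0.9]
opening: 0.0051
```

>>> {"method": "move_arm", "body": {
  "steps": [
    [[0, 0, 0.0005, 0], [0, 0, 0.0005, 0], [0, 0, 0, 0]]
  ]
}}

```text
clock: 24.55
eef_pos: [0.5049, -0.1446, 0.0711]
orientation: [180.0, 0.0, 93.2]
ft_force: [-1.4, 0.2, 4.1]
opening: 0.0058
```

>>> {"method": "move_arm", "body": {
  "steps": [
    [[0, 0, -0.0006, 0], [0, 0.002, 0, 0], [0, 0.003, 0, 0], [0, 0.003, 0, 0], [0, 0.002, 0, 0], [0, 0, 0, 0], [0, 0, 0, 0]]
  ]
}}

```text
clock: 25.42
eef_pos: [0.5147, -0.1439, 0.0713]
orientation: [-180.0, -0.0, 93.2]
ft_force: [-0.5, -0.3, -0.5]
opening: 0.0062
```

>>> {"method": "move_arm", "body": {
  "steps": [
    [[0, 0.001, 0, 0], [0, 0.001, 0, 0], [0, 0, 0, 0]]
  ]
}}

```text
clock: 25.8
eef_pos: [0.5168, -0.1438, 0.0713]
orientation: [180.0, 0.0, 93.2]
ft_force: [0.8, 0.4, -0.5]
opening: 0.0054
```

>>> {"method": "move_arm", "body": {
  "steps": [
    [[0, 0.001, 0, 0], [0, 0.0005, 0, 0], [0, 0, 0, 0]]
  ]
}}

```text
clock: 26.18
eef_pos: [0.5182, -0.1437, 0.0713]
orientation: [-180.0, 0.0, 93.2]
ft_force: [-0.2, -0.3, -0.4]
opening: 0.0058
```

>>> {"method": "move_arm", "body": {
  "steps": [
    [[0, 0.0005, 0, 0], [0, 0.0005, 0, 0], [0, 0, 0, 0]]
  ]
}}

```text
clock: 26.55
eef_pos: [0.5188, -0.1436, 0.0712]
orientation: [-179.9, -0.0, 93.2]
ft_force: [-4.8, 0.1, 2.5]
opening: 0.0059
```

>>> {"method": "move_arm", "body": {
  "steps": [
    [[0, 0.0005, 0, 0], [0, 0.0005, 0, 0], [0, 0, 0, 0]]
  ]
}}

```text
clock: 26.92
eef_pos: [0.5193, -0.1436, 0.0713]
orientation: [-179.8, -0.0, 93.2]
ft_force: [-9.7, -2.0, 7.4]
opening: 0.0057
```

>>> {"method": "move_arm", "body": {
  "steps": [
    [[0, -0.0006, 0, 0], [0, 0, 0, 0], [0, 0, 0, 0]]
  ]
}}

```text
clock: 27.3
eef_pos: [0.519, -0.1436, 0.0713]
orientation: [-179.9, -0.0, 93.2]
ft_force: [-7.0, -1.8, 3.6]
opening: 0.0051
```

>>> {"method": "move_arm", "body": {
  "steps": [
    [[0, 0, 0, 0], [0, 0, 0, 0], [0, 0, 0, 0], [0, 0, 0, 0]]
  ],
  "grip": 0.4
}}

```text
clock: 27.8
eef_pos: [0.5198, -0.1436, 0.0713]
orientation: [180.0, 0.0, 93.2]
ft_force: [-0.1, 0.3, -0.3]
opening: 0.0253
```

>>> {"method": "move_arm", "body": {
  "steps": [
    [[0, 0, -0.01, 0], [0, 0, -0.02, 0], [0, 0, -0.04, 0], [0, 0, -0.04, 0], [0, 0, -0.04, 0], [-0.03, -0.03, -0.02, 0], [-0.04, -0.04, 0, 0], [-0.04, -0.04, 0, 0]]
  ]
}}

```text
clock: 28.8
eef_pos: [0.4147, -0.2605, 0.2423]
orientation: [179.9, 0.1, 93.2]
ft_force: [0.6, -0.5, 0.5]
opening: 0.0254
```

```bash
python3 - <<'E'
from tfit import *
a=snapshot("scene");cv2.imwrite("pics/s20.png",a[:,:,::-1]);crop("scene",325,265,65,65,11,"s21",a)
a=snapshot("top");cv2.imwrite("pics/t20.png",a[:,:,::-1]);crop("top",370,255,60,50,12,"t21",a)
o=get_obs();print(o["eef_pos"],o["ft_force"],o["opening"],o["orientation"],o["clock"])
E
```

```text
[ 0.41328441 -0.26257954  0.24211705] [0.2009373  0.44600809 0.75140232] 0.025235750355403732 [-1.79998671e+02  8.14463328e-02  9.28649921e+01] 28.9
```

View pics/s20.png

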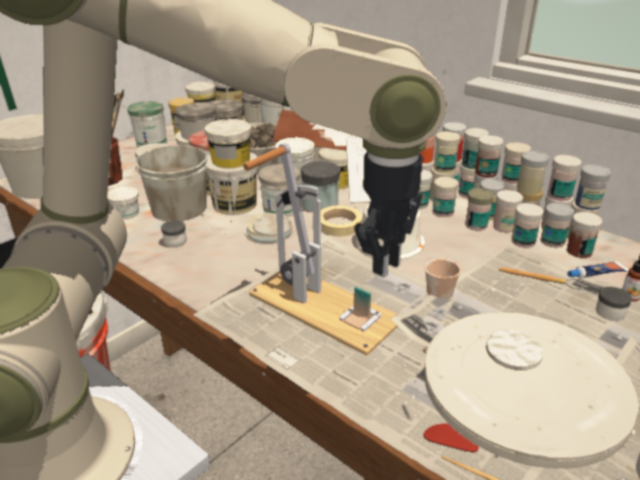

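View pics/s21.png

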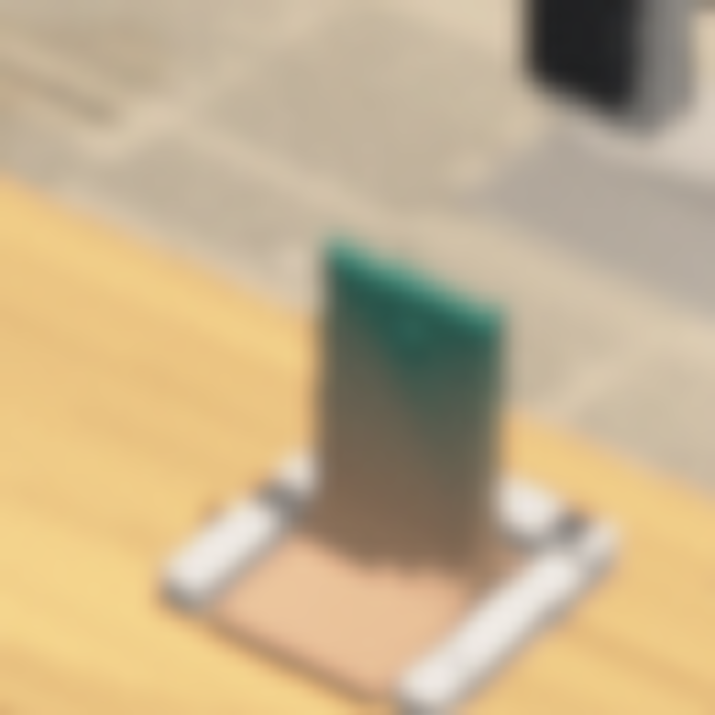

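View pics/t21.png

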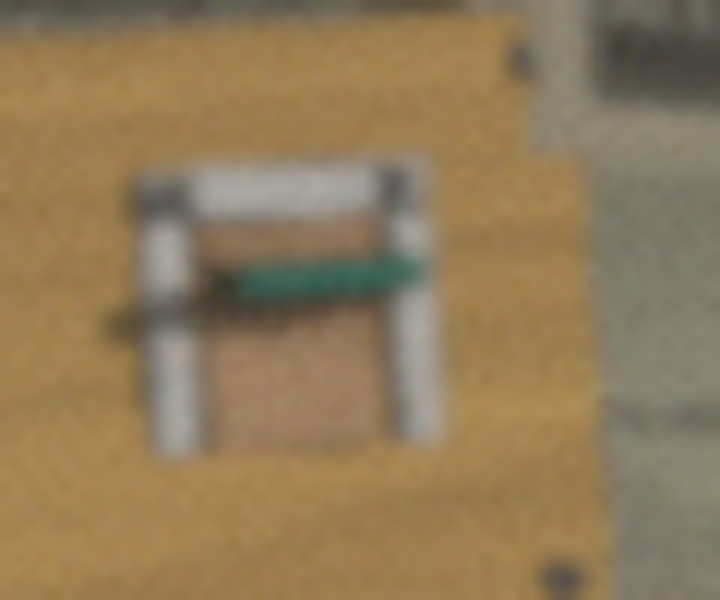

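```bash
python3 - <<'E'
from tfit import *
q=[.50961,-.14431,np.radians(3.04-90)]
for p in [(-17,9.5,73),(17,9.5,73)]:
    print(((proj("scene",G(q,[p]))[0]-[325,265])*11).round(),((proj("top",G(q,[p]))[0]-[370,255])*12).round())
a=cv2.imread("pics/s20.png").astype(int);b=cv2.imread("pics/scene0.png").astype(int)
d=abs(a-b).mean(2)
for n,(x,y,w,h) in dict(cup=(424,258,38,42),tape=(318,205,30,30),potL=(160,220,28,28),potR=(594,285,42,32)).items(): print(n,d[y:y+h,x:x+w].mean().round(2))
E
```

```text
[334. 230.] [240. 266.]
[508. 307.] [426. 256.]
cup 13.84
tape 13.84
potL 12.02
potR 10.74
```

```bash
python3 - <<'E'
from tfit import *
g=[.50696,-.09438,np.radians(3.04)]
for nm,p in dict(fenceInL=(22,-30.5,22),fenceInR=(22,-69.5,22),railLend=(-22,-26.5,20),railRend=(-22,-73.5,20),footfront=(-22,-50,18),footback=(22,-50,18),cornerBR=(-60,-110,12)).items():
    print(nm,((proj("top",G(g,[p]))[0]-[370,255])*12).round())
a=cv2.imread("pics/s20.png");b=cv2.imread("pics/scene0.png")
for n,(x,y,w,h) in dict(cup=(424,258,38,42),tape=(318,205,30,30),potL=(160,220,28,28),potR=(594,285,42,32)).items():
    A=a[y:y+h,x:x+w];r=cv2.matchTemplate(b[y-8:y+h+8,x-8:x+w+8],A,cv2.TM_CCOEFF_NORMED);print(n,cv2.minMaxLoc(r)[1::2])
A=cv2.cvtColor(cv2.imread("pics/t20.png"),cv2.COLOR_BGR2HSV)
E
```

```text
fenceInL [184. 210.]
fenceInR [388. 199.]
railLend [177. 444.]
railRend [423. 429.]
footfront [298. 437.]
footback [283. 205.]
cornerBR [617. 617.]
cup (0.9994813799858093, (8, 8))
tape (0.9984346032142639, (8, 8))
potL (0.9998675584793091, (8, 8))
potR (0.9998739361763, (8, 8))
```

```bash
python3 - <<'E'
from station import *
print(close_job())
E
```

```text
the job is handed in; nothing more can be done
None
```

The gauge is set up for the measurement and I handed the job in at about 29 s of robot time. `close_job` reports no verdict.

- **Gauge arm:** I pinched the cross handle and swung it over along its arc. I then eased it in 1–3 mm steps onto the stop, which it met at about 1.80 rad. The hand felt about 13 N at most there, and I backed off to about 6 N before letting go. The last picture shows the arm still open, with the hand well clear of the handle.
- **Tile:** I gripped the plate from above and lowered the tile between the rails. It touched down at the predicted height. I then slid it to the fence, where the contact built to about 10 N, and released it. The last pictures show it upright, square and centred between the rails, with its foot against the fence and its front edge level with the rail ends.
- **Cup, tape and pot:** matching the last picture to the first showed no shift in any of them. Two objects could have been the pot; neither moved.

**Disagreements:**
- **Top camera:** it showed the nest, tile and rails alike about 1 pixel (roughly 2 mm) off my gauge fit. I took this as calibration or measuring bias, because the tile's position relative to the rails and fence agreed to about 0.5 mm.
- **Plate thickness:** the finger opening on the tile read about 5.5 mm, where the stated 9 mm plate was expected. The grip held without any sign of slipping.
- **Arm swing:** partway up, the side load on the handle reached about 15 N until I corrected the path.

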